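# Make up the outgoing parcel totes at the post counter

### The job

Make up the outgoing totes: in the blue tote stand, in one row along its middle and square with it, the brown carton close up to the yellow end, the white carton close up to the blue end, and the fragile red-lidded canister midway between them. Then stack the grey tote on the blue one, turned end for end so that it sits up on its feet instead of nesting onto the goods (its yellow end over the blue tote's blue end), and last stand the blue express box in the grey tote, on its middle line and square with it, close up to the grey tote's yellow end. Set everything down gently, never dropping it, leave the blue tote about where it stands, and do not disturb the stamp, tape roll or calculator.

Things in the scene. Friction and masses are not known exactly. Their poses are not given: they have to be found in the camera images.
- blue_tote: Blue open-topped stack-nest tote, one end YELLOW. Origin: centre of underside; x along its length to the yellow end, z up. 257 x 157 mm over all, rim at 70 mm. Floor 4 mm thick, 194 x 124 mm inside; walls lean out to 211 x 141 mm inside at the rim. Each long wall ends in an upright rim band 8 mm thick, 20 mm tall, centred 74.5 mm from the middle. Loose, empty, 0.35 kg.
- grey_tote: Grey tote, else the same (shape, origin, axes, YELLOW +x end), 0.25 kg, loose, empty. Pinch a long wall's rim band at mid-length, from above. Turned end for end over the blue tote its feet rest in saddles 6 mm deep in the end rims (5 mm play each way), its underside 64 mm above the blue one's. The same way round it sinks in and nests onto the goods.
- grey_tote_yellow_end (a point): Point on the grey tote: middle of its yellow end, 109.5 mm along its x axis from its middle, 70 mm above its underside (rim height).
- brown_carton: Brown cardboard carton, buff tape along its top seam and a small white label: 54 (x) by 48 (y) by 48 (z) mm, about 0.2 kg. Origin: centre of its underside, z up.
- white_carton: White carton with a green band across it: 50 (x) by 44 (y) by 42 (z) mm, about 0.14 kg. Origin: centre of its underside, z up.
- canister: Fragile goods in a round cardboard canister standing upright, brown with a red band and red lid with a white disc: 48 mm diameter, 50 mm tall, about 0.16 kg. Origin: centre of its underside, z up.
- express_box: Blue express box with an orange band across it: 60 (x) by 46 (y) by 36 (z) mm, about 0.12 kg. Origin: centre of its underside, z up.
- date_stamp: Bystander: black hand stamp standing upright, 38 mm diameter at the foot, 89 mm tall. Origin: centre of its underside.
- tape_roll: Bystander: roll of brown packing tape lying flat, 90 mm diameter, 48 mm tall. Origin: centre of its underside.
- calculator: Bystander: grey desk calculator lying flat, 75 by 120 by 20 mm. Origin: centre of its underside.
There are look-alikes about, which are no part of the job. Leave any turquoise look-alike of the white_carton alone. What is shaped like the brown_carton but turquoise is not meant.

How it is judged (in metres and radians):
On the way, in this order (a step that is already met when the one before it is completed fails the run):
1. the brown carton, canister and white carton stand in their order in the blue tote, let go (y of brown_carton in the frame of blue_tote between -0.025 and 0.025 m and z of brown_carton in the frame of blue_tote between 0 and 0.012 m and angle between each of brown_carton, white_carton, canister's own z axis and vertical below 0.12 rad and x of brown_carton in the frame of blue_tote between 0.05 and 0.09 m and (angle between the x axis of brown_carton and the x axis of blue_tote, either way round below 0.26 rad or angle between the x axis of brown_carton and the y axis of blue_tote, either way round below 0.26 rad) and y of white_carton in the frame of blue_tote between -0.025 and 0.025 m and z of white_carton in the frame of blue_tote between 0 and 0.012 m and x of white_carton in the frame of blue_tote between -0.09 and -0.05 m and (angle between the x axis of white_carton and the x axis of blue_tote, either way round below 0.26 rad or angle between the x axis of white_carton and the y axis of blue_tote, either way round below 0.26 rad) and y of canister in the frame of blue_tote between -0.025 and 0.025 m and z of canister in the frame of blue_tote between 0 and 0.012 m and x of canister in the frame of blue_tote between -0.022 and 0.022 m and contact force between each of brown_carton, white_carton, canister and the fingers below 0.1 N and linear speed of each of brown_carton, white_carton, canister below 0.02 m/s), for 0.2 s.
2. the grey tote is stacked on the blue one, turned end for end, seated and let go (y of brown_carton in the frame of blue_tote between -0.025 and 0.025 m and z of brown_carton in the frame of blue_tote between 0 and 0.012 m and angle between each of brown_carton, white_carton, canister's own z axis and vertical below 0.12 rad and x of brown_carton in the frame of blue_tote between 0.05 and 0.09 m and (angle between the x axis of brown_carton and the x axis of blue_tote, either way round below 0.26 rad or angle between the x axis of brown_carton and the y axis of blue_tote, either way round below 0.26 rad) and y of white_carton in the frame of blue_tote between -0.025 and 0.025 m and z of white_carton in the frame of blue_tote between 0 and 0.012 m and x of white_carton in the frame of blue_tote between -0.09 and -0.05 m and (angle between the x axis of white_carton and the x axis of blue_tote, either way round below 0.26 rad or angle between the x axis of white_carton and the y axis of blue_tote, either way round below 0.26 rad) and y of canister in the frame of blue_tote between -0.025 and 0.025 m and z of canister in the frame of blue_tote between 0 and 0.012 m and x of canister in the frame of blue_tote between -0.022 and 0.022 m and horizontal distance between grey_tote and blue_tote below 0.012 m and z of grey_tote in the frame of blue_tote between 0.06 and 0.066 m and angle between the x axis of grey_tote and the x axis of blue_tote, either way round below 0.1 rad and x of grey_tote_yellow_end in the frame of blue_tote below -0.08 m and angle between each of grey_tote, blue_tote's own z axis and vertical below 0.025 rad and contact force between grey_tote and the fingers below 0.1 N and linear speed of grey_tote below 0.02 m/s), for 0.2 s.
3. the express box stands in the grey tote at its yellow end, let go (y of express_box in the frame of grey_tote between -0.025 and 0.025 m and z of express_box in the frame of grey_tote between 0 and 0.012 m and angle between express_box's own z axis and vertical below 0.12 rad and x of express_box in the frame of grey_tote between 0.048 and 0.09 m and (angle between the x axis of express_box and the x axis of grey_tote, either way round below 0.26 rad or angle between the x axis of express_box and the y axis of grey_tote, either way round below 0.26 rad) and contact force between express_box and the fingers below 0.1 N and linear speed of express_box below 0.02 m/s), for 0.2 s.
At the end, for the whole second after the job is handed in: In blue tote: brown/white >50 mm from its middle to yellow/blue end, canister within 22 mm of middle. Grey tote turned, 60-66 mm up, within 12 mm, 6 deg, level 1.4 deg. Express >48 mm to grey's yellow end. Goods within 25 mm of centre line, flat, upright, boxes square to 15 deg. Released, at rest (all of step 2 and all of step 3 and contact force between each of brown_carton, white_carton, canister and the fingers below 0.1 N and linear speed of each of brown_carton, white_carton, canister, blue_tote below 0.02 m/s); the robot touches nothing.
It fails at once if a carton, the canister, the express box or the grey tote is dropped (falls freely by more than about 30 mm, over 0.8 m/s) ((linear speed of brown_carton above 0.8 m/s and contact force between brown_carton and the fingers below 0.05 N) or (linear speed of white_carton above 0.8 m/s and contact force between white_carton and the fingers below 0.05 N) or (linear speed of canister above 0.8 m/s and contact force between canister and the fingers below 0.05 N) or (linear speed of express_box above 0.8 m/s and contact force between express_box and the fingers below 0.05 N) or (linear speed of grey_tote above 0.8 m/s and contact force between grey_tote and the fingers below 0.05 N)).
It fails at once if the stamp, tape roll or calculator is moved by more than 30 mm (distance of any of date_stamp, tape_roll, calculator from where it was at the start of the episode above 0.03 m).
It fails at once if the blue tote is shoved more than 60 mm along the counter (distance of blue_tote from where it was at the start of the episode above 0.06 m).
It also fails if it takes over 139 s, if anything falls off the work surface, if the arm or the gripper's body presses on something with over 40 N, if the wrist force passes 120 N, or if a joint passes its speed limit or range.

### The arm

A 6-joint arm with a two-finger parallel gripper is mounted at the origin on the work surface. World frame = base frame: x ahead of the robot, y to its left, z up, the work surface at z = 0. Lengths are in mm, angles in rad, forces in N, time in s.
With the tool pointing down it reaches from about 275 to 825 mm from the base axis. Payload 4.9 kg.
Tool frame: the origin (TCP) lies at the very end of the fingers, on their centre line; the grasp point (between the pads) lies 19 mm behind it; x points along the fingers, z is the direction in which the jaws open and shut, and the axes are right-handed (so a half turn about x gives the same grasp; the last joint's range is limited). The gripper opens to 85 mm and grips with 20 to 120 N. Pads are 22 mm wide; open, the fingers measure 114 mm over their backs; the gripper's body (76 mm by 85 mm) begins 54 mm behind the grasp point. The pads swing forward as they close: fully open they stand 13 mm farther back than shut.
Start: joints at [-1.311, 0.326, -0.193, 1.052, 0, 1.437], TCP at [211.048, -507.915, 231.281] pointing down, gripper open.
Joint ranges: [-2.65, 2.65], [-0.97, 1.79], [-1.3, 1.35], [-1.93, 2.1], [-1.47, 1.37], [-3.14, 3.14]. Speed limits (rad/s): [2.57, 2.57, 3.14, 3.14, 3.14, 3.14].

### API

Orientations are given as [roll, pitch, yaw] about the fixed x, y, z axes, in that order (R = Rz(yaw) Ry(pitch) Rx(roll)).
In Python, from rig import observe, snapshot, sign_off gives the robot as it stands. The module is installed in compiled form; this text tells all that it offers.
- The arm moves only by the tool carry_out, never from a script. Its argument "steps" is a list that holds one entry, the list of rows, each a list of 7 numbers: the turn, a rotation vector about the tool's x, y, z each as a share of 8 degrees, from -1 to 1, then the shift along the tool's x, y, z each as a share of 0.025 m, from -1 to 1, then the opening in per cent of the stroke, from 0 (shut) to 100 (fully open). A call has 1 to 12 rows; each row shifts and turns the commanded pose from where the row before left it, along the tool's axes as they then stand; what a row does not reach is not made up. A row lasts 1/10 s, in which the tool goes at most 50 mm and 8.59 degrees, less where a joint would pass 70% of its speed; a pose out of reach is approached as far as the arm can. A call with a number of a shift or a turn outside -1 to 1 is refused whole. A call with a gripper value outside its range is refused whole. The fingers move at their own pace and stop on an object; "squeeze" is the grip in N (left out, the last holds). Time passes only in rows, so rows that do not move let the fingers close. It gives the time, the measured TCP pose, the force and the opening at its end, in the units of the state.
- observe(): the state, without advancing time (a new reading comes with each control period).
- snapshot(name): name is "scene" or "side" or "wrist"; returns a dict with "image" (384x512x3 uint8, red, green, blue), "intrinsics" (3x3 intrinsics, pixels), "distortion" ([k1, k2, p1, p2, k3] as OpenCV has them; the pictures are not rectified), "rvec" (rotation vector, rad) and "tvec" (3), from world to camera coordinates, as OpenCV has them; the wrist camera has in their place "hand_eye" (4x4, takes a point from camera to tool coordinates, whose origin is the TCP and whose axes are the tool frame's). Camera axes: x right, y down, z forward; pixel columns grow to the right and rows downward; lengths in mm; the calibration is good to about 2 mm. A picture is of the moment at which its call begins: read the wrist's pose just before it. There is no depth.
- sign_off(): hands the job in, once; it reports no verdict.
The state is a dict: "t": time; "joints": joint angles; "joint_velocities": joint speeds; "joint_torque": joint torques, N m; "ee_pos": TCP position; "tcp_rot": TCP orientation; "wrist_force": force on the tool from outside, world axes, zero at the start; "wrist_torque": the same for the moment, N m; "finger_gap": opening from 0.0 (shut) to 1.0 (fully open).
Only numpy, scipy, OpenCV 4.12 (cv2) and the standard library are available. Lean on these libraries where they do the work, as an engineer would, in place of code of your own. Each camera call takes 0.05 s, during which the arm holds its last target.

## Working session

There is one attempt and no reset: what is moved stays moved. The work goes in short steps, Python scripts to look and compute and a tool call to move; the robot and the scene stay as the last step left them, time stands still between calls to the robot, and variables do not carry over. Pictures are saved under pics/ and viewed, and the job is handed in when it is done.

Besides the shell and the picture viewer there is one more tool, called after "Request:" by a JSON object that holds its "op" and its "data". carry_out: Moves the arm, as the interface text tells. Shift numbers are shares of 0.025 m and turn numbers shares of 8 degrees, none past 1 either way. Its arguments: {"type":"object","properties":{"steps":{"type":"array"},"squeeze":{"type":"number"}},"required":["steps"]}

```bash
mkdir -p pics; ls; cat > h.py <<'E'
import numpy as np, cv2
from rig import observe, snapshot, sign_off
from scipy.spatial.transform import Rotation as R
def save(n,im): cv2.imwrite('pics/'+n+'.png', im[:,:,::-1])
E
python3 - <<'E'
from h import *
s=observe(); print(s)
for n in ['scene','side','wrist']:
    d=snapshot(n); save(n+'0',d['image']); np.save(n+'0.npy',d,allow_pickle=True)
    print(n,{k:np.round(v,3).tolist() for k,v in d.items() if k!='image'})
E
```

```text
pics
{'t': 0.0, 'joints': array([-1.31119763e+00,  3.26917577e-01, -1.93604895e-01,  1.05202469e+00,
       -2.73166906e-05,  1.43661233e+00]), 'joint_velocities': array([-0.0005582 , -0.00072158,  0.00036601,  0.0007815 ,  0.00030146,
        0.00100103]), 'joint_torque': array([ 5.87152863e-04, -4.43403590e+01,  2.62436342e+01,  1.53670233e-02,
       -2.02506058e-04,  1.14249491e-05]), 'ee_pos': array([ 210.88122042, -507.31292043,  230.50820512]), 'tcp_rot': array([3.02300949, 1.56904528, 1.84599588]), 'wrist_force': array([0.49962943, 0.22072643, 0.1794774 ]), 'wrist_torque': array([-0.01527584, -0.00082532, -0.00300026]), 'finger_gap': 1.002293366826484}
scene {'intrinsics': [[386.728, 0.0, 254.833], [0.0, 386.728, 189.581], [0.0, 0.0, 1.0]], 'distortion': [-0.132, 0.0, 0.0, 0.0, 0.0], 'rvec': [2.336, 0.846, -0.283], 'tvec': [-391.688, -273.064, 1386.089]}
side {'intrinsics': [[418.98, 0.0, 251.496], [0.0, 418.98, 189.924], [0.0, 0.0, 1.0]], 'distortion': [-0.111, 0.0, 0.0, 0.0, 0.0], 'rvec': [2.312, -0.02, 0.03], 'tvec': [-567.246, 37.203, 1128.576]}
wrist {'intrinsics': [[312.644, 0.0, 255.986], [0.0, 312.644, 191.573], [0.0, 0.0, 1.0]], 'distortion': [-0.068, 0.0, 0.0, 0.0, 0.0], 'hand_eye': [[-0.0, -0.261, 0.965, -143.424], [-0.0, -0.965, -0.261, 66.463], [1.0, -0.0, 0.0, 0.241], [0.0, 0.0, 0.0, 1.0]]}
```

View pics/scene0.png

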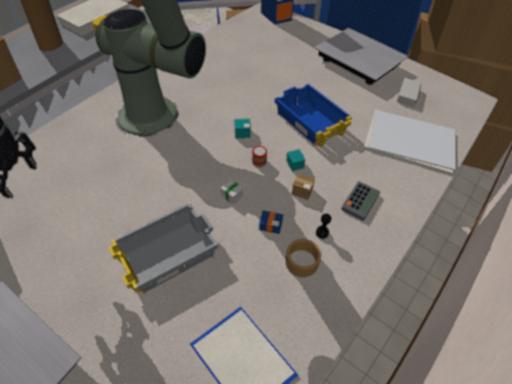

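View pics/side0.png

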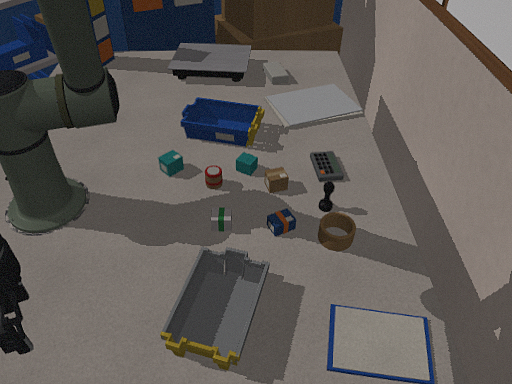

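View pics/wrist0.png

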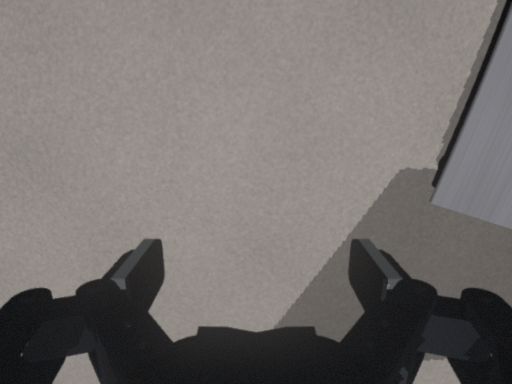

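```bash
cat >> h.py <<'E'
def ray(d,uv,pose=None):
    uv=np.asarray(uv,float).reshape(-1,1,2)
    n=cv2.undistortPoints(uv,d['intrinsics'],d['distortion']).reshape(-1,2)
    v=np.c_[n,np.ones(len(n))]
    if 'rvec' in d:
        Rm=cv2.Rodrigues(np.asarray(d['rvec'],float))[0]; t=np.asarray(d['tvec'],float).ravel()
        o=-Rm.T@t; v=v@Rm   # Rm.T @ v
    else:
        H=np.asarray(d['hand_eye']); p,rpy=pose
        Rt=R.from_euler('xyz',rpy).as_matrix()
        o=Rt@H[:3,3]+p; v=(Rt@H[:3,:3]@v.T).T
    return o,v
def onz(d,uv,z,pose=None):
    o,v=ray(d,uv,pose); return o+v*((z-o[2])/v[:,2])[:,None]
def load(n): return np.load(n+'.npy',allow_pickle=True).item()
E
python3 - <<'E'
from h import *
sc=load('scene0'); sd=load('side0')
P={'brown':((303,187),(277,180),24),'white':((232,190),(221,219),21),'can':((259,156),(213,176),25),'expr':((271,222),(281,222),18),
'turqA':((243,128),(171,162),24),'turqB':((296,159),(246,163),22),
'stamp_foot':((322,233),(325,205),5),'tape':((303,258),(337,231),24),'calc':((361,200),(326,166),10)}
for k,(a,b,z) in P.items(): print(k,onz(sc,a,z)[0].round(),onz(sd,b,z)[0].round())
s=observe();Rt=R.from_euler('xyz',s['tcp_rot']).as_matrix();print(Rt.round(3))
# totes rims
for nm,d,pts in [('blue sc',sc,[(276,96),(309,86),(350,121),(319,142)]),('blue sd',sd,[(186,100),(264,103),(258,143),(182,128)]),
 ('grey sc',sc,[(188,208),(215,243),(136,287),(112,244)]),('grey sd',sd,[(203,249),(270,262),(236,362),(166,345)])]:
    q=onz(d,pts,70); print(nm,q.round().tolist(), q.mean(0).round())
E
```

```text
brown [638.  67.  24.] [640.  65.  24.]
white [483. -76.  21.] [487. -82.  21.]
can [458.  81.  25.] [460.  83.  25.]
expr [641. -89.  18.] [640. -91.  18.]
turqA [333. 148.  24.] [333. 148.  24.]
turqB [555. 149.  22.] [554. 144.  22.]
stamp_foot [768. -20.   5.] [767. -17.   5.]
tape [ 777. -128.   24.] [ 777. -129.   24.]
calc [795. 149.  10.] [794. 144.  10.]
[[-0.     0.923  0.384]
 [ 0.001  0.384 -0.923]
 [-1.     0.    -0.001]]
blue sc [[346.0, 312.0, 70.0], [401.0, 438.0, 70.0], [614.0, 368.0, 70.0], [590.0, 216.0, 70.0]] [487. 333.  70.]
blue sd [[355.0, 426.0, 70.0], [618.0, 405.0, 70.0], [590.0, 178.0, 70.0], [359.0, 258.0, 70.0]] [481. 317.  70.]
grey sc [[461.0, -227.0, 70.0], [592.0, -260.0, 70.0], [532.0, -470.0, 70.0], [394.0, -434.0, 70.0]] [ 495. -348.   70.]
grey sd [[453.0, -220.0, 70.0], [600.0, -258.0, 70.0], [527.0, -484.0, 70.0], [397.0, -450.0, 70.0]] [ 494. -353.   70.]
```

```bash
python3 - <<'E'
from h import *
sc=load('scene0')['image']; sd=load('side0')['image']
save('scz',cv2.resize(sc[70:300,90:390],(780,598),interpolation=cv2.INTER_CUBIC))
save('sdz',cv2.resize(sd[80:380,140:400],(520,600),interpolation=cv2.INTER_CUBIC))
E
```

```text
(no output)
```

View pics/scz.png

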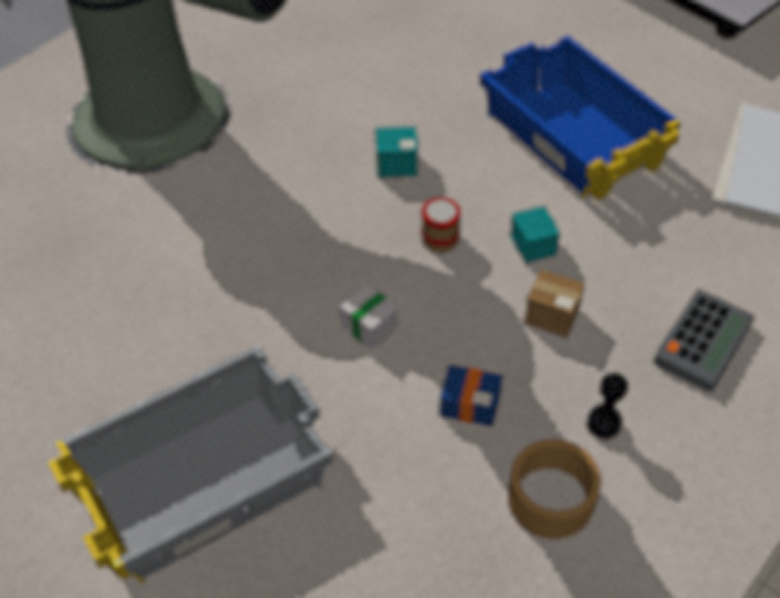

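View pics/sdz.png

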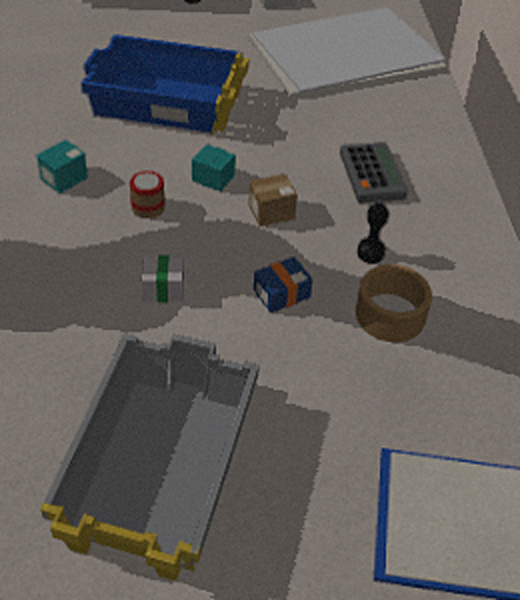

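```bash
cat >> h.py <<'E'
def st():
    s=observe(); Rt=R.from_euler('xyz',s['tcp_rot']).as_matrix()
    phi=np.degrees(np.arctan2(Rt[1,2],Rt[0,2])); return s,s['ee_pos'],Rt,phi
def plan(target,phi=None):
    """first turn to phi (tool x units), then shift in tool axes AFTER turning"""
    s,p,Rt,ph=st()
    d=np.asarray(target,float)-p
    t0=Rt.T@d/25
    print('t %.2f at'%s['t'],p.round(1),'phi %.1f'%ph,'tilt',(Rt[:,0]).round(3),'j',s['joints'].round(2),'gap %.3f'%(s['finger_gap']*85),'F',s['wrist_force'].round(1))
    print(' shift NOW-axes (25mm units) x %.2f y %.2f z %.2f'%tuple(t0))
    if phi is not None:
        turn=-(phi-ph); turn=(turn+180)%360-180
        th=np.radians(turn); R2=Rt@R.from_rotvec([th,0,0]).as_matrix()
        print(' turn %.2f (8deg units); shift AFTER-turn axes x %.2f y %.2f z %.2f'%((turn/8,)+tuple(R2.T@d/25)))
def wpic(name):
    s,p,Rt,ph=st(); pose=(s['ee_pos'],s['tcp_rot']); d=snapshot('wrist'); d['pose']=pose; np.save(name+'.npy',d,allow_pickle=True); save(name,d['image']); return d
E
python3 -c "
from h import *
plan([540,-20,320])"
```

```text
t 0.15 at [ 210.9 -507.5  230.7] phi -67.4 tilt [-0.     0.001 -1.   ] j [-1.31  0.33 -0.19  1.05  0.    1.44] gap 84.823 F [ 0.1 -0.1  0.3]
 shift NOW-axes (25mm units) x -3.55 y 19.64 z -12.96
```

Request:
{"op": "carry_out", "data": {"steps": [[[0, 0, 0, -0.18, 0.98, -0.65, 100], [0, 0, 0, -0.18, 0.98, -0.65, 100], [0, 0, 0, -0.18, 0.98, -0.65, 100], [0, 0, 0, -0.18, 0.98, -0.65, 100], [0, 0, 0, -0.18, 0.98, -0.65, 100], [0, 0, 0, -0.18, 0.98, -0.65, 100], [0, 0, 0, -0.18, 0.98, -0.65, 100], [0, 0, 0, -0.18, 0.98, -0.65, 100], [0, 0, 0, -0.18, 0.98, -0.65, 100], [0, 0, 0, -0.18, 0.98, -0.65, 100]]]}}

```text
t: 1.15
ee_pos: [375.3, -262.6, 276.3]
tcp_rot: [-2.81, 1.57, 2.296]
wrist_force: [0.4, -0.2, 0.3]
finger_gap: 1.003
```

Request:
{"op": "carry_out", "data": {"steps": [[[0, 0, 0, -0.18, 0.98, -0.65, 100], [0, 0, 0, -0.18, 0.98, -0.65, 100], [0, 0, 0, -0.18, 0.98, -0.65, 100], [0, 0, 0, -0.18, 0.98, -0.65, 100], [0, 0, 0, -0.18, 0.98, -0.65, 100], [0, 0, 0, -0.18, 0.98, -0.65, 100], [0, 0, 0, -0.18, 0.98, -0.65, 100], [0, 0, 0, -0.18, 0.98, -0.65, 100], [0, 0, 0, -0.18, 0.98, -0.65, 100], [0, 0, 0, -0.18, 0.98, -0.65, 100]]]}}

```text
t: 2.15
ee_pos: [539.2, -18.6, 321.2]
tcp_rot: [-2.072, 1.57, 3.034]
wrist_force: [0.3, 0.1, 0.4]
finger_gap: 1.0
```

```bash
python3 -c "
from h import *
plan([540,-20,320]); wpic('w1')"
```

```text
t 2.15 at [539.2 -18.6 321.2] phi -67.4 tilt [-0.001  0.    -1.   ] j [-0.17  0.26 -0.05  1.26 -0.    2.58] gap 84.987 F [0.3 0.1 0.4]
 shift NOW-axes (25mm units) x 0.05 y 0.01 z 0.06
```

View pics/w1.png

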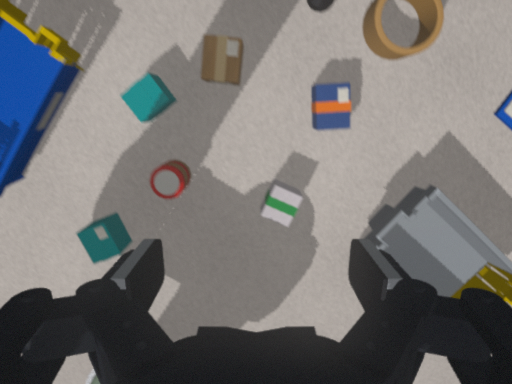

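```bash
python3 - <<'E'
from h import *
im=load('w1')['image']
def crop(x0,y0,w,h): return cv2.resize(im[y0:y0+h,x0:x0+w],(390,290),interpolation=cv2.INTER_CUBIC)
a=np.vstack([np.hstack([crop(190,20,67,50)[:,:,:]*1,crop(300,70,67,50+0)]),np.hstack([crop(250,178,67,50),crop(138,152,67,50)])])
save('w1z',a)
E
```

```text
(no output)
```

View pics/w1z.png

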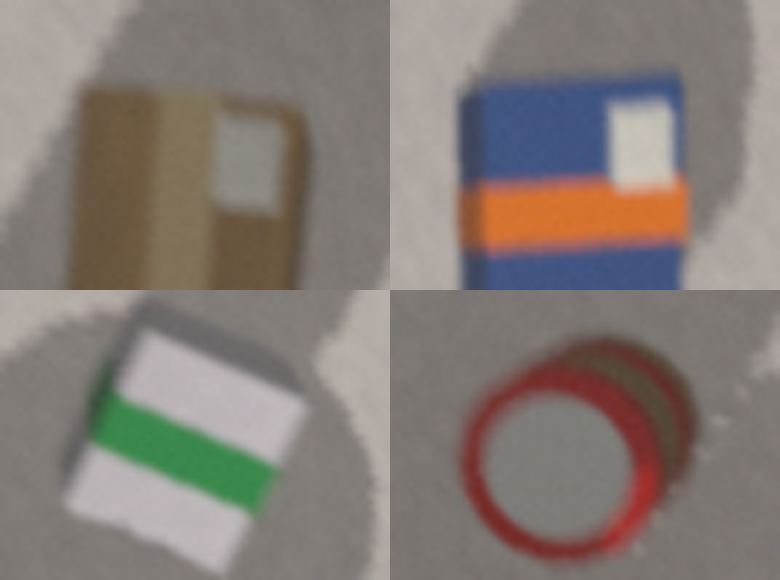

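```bash
cat >> h.py <<'E'
def blob(d,box,f,show=None):
    x0,y0,w,h=box; im=d['image'][y0:y0+h,x0:x0+w]
    hsv=cv2.cvtColor(im,cv2.COLOR_RGB2HSV).astype(int); m=f(hsv[...,0],hsv[...,1],hsv[...,2]).astype(np.uint8)
    n,l,s,c=cv2.connectedComponentsWithStats(m); k=1+np.argmax(s[1:,4]); m=(l==k).astype(np.uint8)
    cs,_=cv2.findContours(m,cv2.RETR_EXTERNAL,cv2.CHAIN_APPROX_NONE); c=max(cs,key=cv2.contourArea)
    return (c.reshape(-1,2)+[x0,y0]).astype(float)
def rectz(d,c,z):
    q=onz(d,c,z,d.get('pose'))[:,:2].astype(np.float32); (cx,cy),(w,h),a=cv2.minAreaRect(q); return (round(cx,1),round(cy,1)),(round(w,1),round(h,1)),round(a,1)
E
python3 - <<'E'
from h import *
d=load('w1')
c=blob(d,(190,20,67,80),lambda h,s,v:(h>8)&(h<30)&(s>55)); print('brown',rectz(d,c,48))
c=blob(d,(300,70,67,70),lambda h,s,v:(((h>105)&(h<125)&(s>100)&(v>100))|((h<15)&(s>150)&(v>180)))); print('expr',rectz(d,c,36))
c=blob(d,(250,170,67,70),lambda h,s,v:((v>170)|((h>55)&(h<80)&(s>120)&(v>110)))); print('white',rectz(d,c,42))
c=blob(d,(138,152,67,60),lambda h,s,v:((h<10)|(h>170))&(s>130)&(v>80)); 
im=d['image'].copy()
# lid disc
c2=blob(d,(158,170,26,25),lambda h,s,v:(s<50)); print('disc',rectz(d,c2,50)); print('red',rectz(d,c,50))
E
```

```text
brown ((638.7, 69.2), (54.7, 49.2), 16.1)
expr ((624.3, -94.3), (17.6, 43.7), 27.0)
white ((504.8, -79.4), (41.0, 15.7), 88.1)
disc ((462.3, 79.9), (32.8, 27.7), 17.9)
red ((462.8, 81.2), (43.9, 46.1), 65.3)
```

```bash
sed -i 's/  n,l,s,c=cv2/  m=cv2.morphologyEx(m,cv2.MORPH_CLOSE,np.ones((5,5),np.uint8)); n,l,s,c=cv2/; s/^    n,l,s,c=cv2/    m=cv2.morphologyEx(m,cv2.MORPH_CLOSE,np.ones((5,5),np.uint8)); n,l,s,c=cv2/' h.py
python3 - <<'E'
from h import *
d=load('w1')
c=blob(d,(190,20,67,80),lambda h,s,v:(h>8)&(h<30)&(s>55)); print('brown',rectz(d,c,48))
c=blob(d,(300,70,60,70),lambda h,s,v:(((h>105)&(h<125)&(s>100)&(v>100))|((h<20)&(s>130)&(v>180)))); print('expr',rectz(d,c,36))
c=blob(d,(250,178,60,52),lambda h,s,v:((v>180)|((h>50)&(h<85)&(s>80)&(v>100)))); print('white',rectz(d,c,42))
E
```

```text
brown ((638.7, 69.2), (54.7, 49.2), 16.1)
expr ((641.9, -87.1), (55.5, 46.4), 26.6)
white ((489.1, -77.9), (44.7, 45.6), 88.9)
```

Request:
{"op": "carry_out", "data": {"steps": [[[0, 0, 0, 0, 0.84, -0.28, 100], [0, 0, 0, 0, 0.84, -0.28, 100], [0, 0, 0, 0, 0.84, -0.28, 100], [0, 0, 0, 0, 0.84, -0.28, 100], [0, 0, 0, 0, 0.84, -0.28, 100], [0, 0, 0, 0, 0.84, -0.28, 100], [-0.99, 0, 0, 0.3, 0, 0, 100], [-0.99, 0, 0, 0.3, 0, 0, 100], [-0.99, 0, 0, 0.3, 0, 0, 100], [-0.99, 0, 0, 0.3, 0, 0, 100], [-0.99, 0, 0, 0.3, 0, 0, 100], [-0.99, 0, 0, 0.3, 0, 0, 100]]]}}

```text
t: 3.4
ee_pos: [638.8, 67.2, 275.5]
tcp_rot: [-2.812, 1.57, 3.129]
wrist_force: [0.0, -0.3, 0.2]
finger_gap: 0.999
```

Request:
{"op": "carry_out", "data": {"steps": [[[-0.99, 0, 0, 0.3, 0, 0, 100], [-0.99, 0, 0, 0.3, 0, 0, 100], [-0.99, 0, 0, 0.3, 0, 0, 100], [-0.99, 0, 0, 0.3, 0, 0, 100], [-0.99, 0, 0, 0.3, 0, 0, 100], [-0.99, 0, 0, 0.3, 0, 0, 100], [-0.99, 0, 0, 0.3, 0, 0, 100], [-0.99, 0, 0, 0.3, 0, 0, 100]]]}}

```text
t: 4.2
ee_pos: [638.8, 67.1, 215.5]
tcp_rot: [2.464, 1.57, -3.056]
wrist_force: [0.1, -0.0, -0.8]
finger_gap: 1.002
```

Request:
{"op": "carry_out", "data": {"steps": [[[-0.99, 0, 0, 0.3, 0, 0, 100], [-0.99, 0, 0, 0.3, 0, 0, 100], [-0.99, 0, 0, 0.3, 0, 0, 100], [-0.99, 0, 0, 0.3, 0, 0, 100], [-0.99, 0, 0, 0.3, 0, 0, 100], [-0.99, 0, 0, 0.3, 0, 0, 100], [-0.99, 0, 0, 0.3, 0, 0, 100], [-0.99, 0, 0, 0.3, 0, 0, 100]]]}}

```text
t: 5.0
ee_pos: [638.7, 67.2, 155.5]
tcp_rot: [1.263, 1.57, 3.133]
wrist_force: [0.4, 0.5, 0.7]
finger_gap: 1.001
```

```bash
python3 -c "
from h import *
d=wpic('w2');plan([638.7,69.2,60],106.1)"
```

```text
t 5.05 at [638.   67.2 154.1] phi 107.3 tilt [-0.003  0.    -1.   ] j [-0.01  0.55 -0.04  0.98  0.   -0.31] gap 84.990 F [-1.  -0.3 -0.4]
 shift NOW-axes (25mm units) x 3.77 y -0.06 z 0.06
 turn 0.15 (8deg units); shift AFTER-turn axes x 3.77 y -0.06 z 0.07
```

View pics/w2.png

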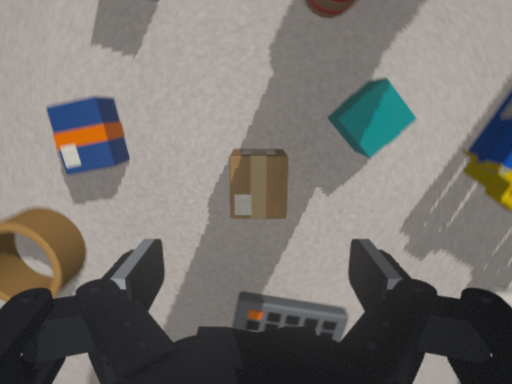

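```bash
python3 -c "
from h import *
d=load('w2');c=blob(d,(215,150,90,80),lambda h,s,v:(h>8)&(h<30)&(s>55));print(rectz(d,c,48), c.min(0),c.max(0));print(onz(d,[(231,157),(287,157),(287,218),(231,218)],48,d['pose']).round(1))"
```

```text
((635.5, 67.8), (58.9, 47.5), 17.1) [229. 150.] [287. 219.]
[[619.2  39.8  48. ]
 [605.9  83.1  48. ]
 [655.5  99.8  48. ]
 [669.6  54.2  48. ]]
```

Request:
{"op": "carry_out", "data": {"steps": [[[0.15, 0, 0, 0.9, 0, 0.07, 100], [0, 0, 0, 1, 0, 0, 100], [0, 0, 0, 1, 0, 0, 100], [0, 0, 0, 1, 0, 0, 100], [0, 0, 0, 0.9, 0, 0, 100], [0, 0, 0, 0.6, 0, 0, 100], [0, 0, 0, 0.4, 0, 0, 100], [0, 0, 0, 0, 0, 0, 40], [0, 0, 0, 0, 0, 0, 40], [0, 0, 0, 0, 0, 0, 30], [0, 0, 0, 0, 0, 0, 30], [0, 0, 0, 0, 0, 0, 30]]], "squeeze": 40}}

```text
t: 6.25
ee_pos: [639.7, 69.1, 12.7]
tcp_rot: [-1.754, 1.568, 0.089]
wrist_force: [0.9, 1.0, 4.3]
finger_gap: 0.553
```

```bash
python3 -c "
from h import *
plan([600,330,200],80)"
```

```text
t 6.25 at [639.7  69.1  12.7] phi 105.6 tilt [ 0.003  0.    -1.   ] j [-0.01  0.7  -0.18  0.69  0.   -0.28] gap 46.976 F [0.9 1.  4.3]
 shift NOW-axes (25mm units) x -7.50 y -1.29 z 10.47
 turn 3.20 (8deg units); shift AFTER-turn axes x -7.50 y 3.36 z 10.01
```

Request:
{"op": "carry_out", "data": {"steps": [[[0, 0, 0, -0.5, 0, 0, 30], [0.8, 0, 0, -1, 0, 0, 30], [0.8, 0, 0, -1, 0, 0, 30], [0.8, 0, 0, -1, 0, 0, 30], [0.8, 0, 0, -1, 0, 0, 30], [0, 0, 0, -0.7, 0.34, 1, 30], [0, 0, 0, -0.7, 0.34, 1, 30], [0, 0, 0, -0.7, 0.34, 1, 30], [0, 0, 0, -0.7, 0.34, 1, 30], [0, 0, 0, -0.7, 0.34, 1, 30], [0, 0, 0, -0.7, 0.34, 1, 30], [0, 0, 0, -0.7, 0.34, 1, 30]]]}}

```text
t: 7.45
ee_pos: [609.4, 252.4, 247.3]
tcp_rot: [2.289, 1.57, -2.598]
wrist_force: [1.2, 0.4, -1.8]
finger_gap: 0.553
```

Request:
{"op": "carry_out", "data": {"steps": [[[0, 0, 0, 0, 0.34, 1, 30], [0, 0, 0, 0, 0.34, 1, 30], [0, 0, 0, 0, 0.34, 1, 30], [0, 0, 0, 0, 0, 0, 30]]]}}

```text
t: 7.85
ee_pos: [596.6, 333.0, 246.2]
tcp_rot: [1.171, 1.569, 2.571]
wrist_force: [0.4, 0.0, -2.2]
finger_gap: 0.557
```

```bash
python3 -c "
from h import *
d=wpic('w3');plan([600,330,200],80)"
```

```text
t 7.90 at [597.1 331.3 246.2] phi 80.2 tilt [-0.001 -0.001 -1.   ] j [ 0.4   0.58  0.24  1.24 -0.    0.57] gap 47.118 F [-0.2 -0.3 -2.9]
 shift NOW-axes (25mm units) x 1.85 y -0.12 z -0.03
 turn 0.02 (8deg units); shift AFTER-turn axes x 1.85 y -0.12 z -0.03
```

View pics/w3.png

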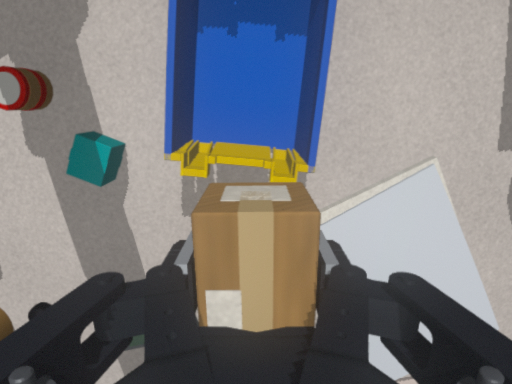

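```bash
cat >> h.py <<'E'
def fitline(q):
    vx,vy,x0,y0=cv2.fitLine(np.asarray(q,np.float32),cv2.DIST_HUBER,0,.01,.01).ravel(); return np.array([x0,y0]),np.array([vx,vy])
E
python3 - <<'E'
from h import *
d=load('w3'); im=d['image']; hsv=cv2.cvtColor(im,cv2.COLOR_RGB2HSV).astype(int)
m=(hsv[...,0]>105)&(hsv[...,0]<128)&(hsv[...,1]>150); m[:,:140]=0; m[:,360:]=0
rows=range(4,145,4); L=[(np.where(m[r])[0].min()-.5,r) for r in rows]; Rr=[(np.where(m[r])[0].max()+.5,r) for r in rows]
res=[]
for e in (L,Rr):
    q=onz(d,e,70,d['pose'])[:,:2]; p,v=fitline(q); 
    if v[0]<0: v=-v
    res.append((p,v)); print(p.round(1),np.degrees(np.arctan2(v[1],v[0])).round(2), np.abs(np.cross(v,q-p)).max().round(1), q[0].round(),q[-1].round())
v=(res[0][1]+res[1][1]); v/=np.linalg.norm(v); n=np.array([-v[1],v[0]])
print('width',[r[0]@n for r in res],'yaw',np.degrees(np.arctan2(v[1],v[0])))
y=(hsv[...,0]>18)&(hsv[...,0]<35)&(hsv[...,1]>140)&(hsv[...,2]>110); ys,xs=np.where(y[130:190,160:320]); print('yellow',xs.min()+160,xs.max()+160,ys.min()+130,ys.max()+130)
save('w3z',cv2.resize(im[125:195,150:340],(800,295),interpolation=cv2.INTER_CUBIC))
E
```

```text
[475.3 266.6] -14.79 0.6 [424. 281.] [552. 246.]
[533.9 411.3] -15.03 0.5 [451. 434.] [578. 399.]
width [np.float32(379.8792), np.float32(534.769)] yaw -14.907585
yellow 171 307 141 182<stdin>:9: DeprecationWarning: Arrays of 2-dimensional vectors are deprecated. Use arrays of 3-dimensional vectors instead. (deprecated in NumPy 2.0)
```

View pics/w3z.png

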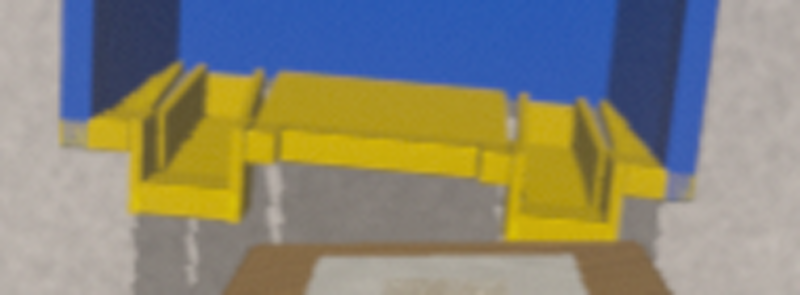

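```bash
python3 - <<'E'
from h import *
d=load('w3'); a=np.radians(-14.9); v=np.array([np.cos(a),np.sin(a)]);n=np.array([-v[1],v[0]])
for nm,uv,z in [('inner',(242.6,144.5),70),('outer',(239.8,158.7),70),('Lcorner',(164.3,154),70),('Rcorner',(315,166.5),70),('saddleL outer low',(150+190*.235,125+.2373*185),64),('saddleL out bot',(150+190*.235,125+.2373*215),55),('saddleR',(150+615*.2375,125+.2373*210),64)]:
    q=onz(d,uv,z,d['pose'])[0][:2]; print(nm,q.round(1),'along %.1f lat %.1f'%(q@v,q@n))
E
```

```text
inner [565.9 324.6] along 463.4 lat 459.2
outer [579.8 319.1] along 478.2 lat 457.5
Lcorner [561.5 243.1] along 480.1 lat 379.3
Rcorner [601.  394.7] along 479.3 lat 536.0
saddleL outer low [583.2 269.4] along 494.3 lat 410.3
saddleL out bot [592.4 265.6] along 504.2 lat 409.0
saddleR [607.9 374.5] along 491.1 lat 518.3
```

Request:
{"op": "carry_out", "data": {"steps": [[[0, 0, 0, -1, 0.52, 0, 30], [0, 0, 0, -1, 0.52, 0, 30], [0, 0, 0, -1, 0.52, 0, 30], [0, 0, 0, -1, 0.52, 0, 30], [0, 0, 0, -1, 0.52, 0, 30], [0, 0, 0, -1, 0.52, 0, 30], [0, 0, 0, 0, 0, 0, 30]]]}}

```text
t: 8.6
ee_pos: [521.4, 343.4, 400.9]
tcp_rot: [-0.958, 1.564, 0.438]
wrist_force: [1.4, -0.1, -2.7]
finger_gap: 0.555
```

```bash
python3 -c "
from h import *
d=wpic('w4');plan([600,330,200],80); save('w4z',cv2.resize(d['image'][0:210,140:380],(685,600),interpolation=cv2.INTER_CUBIC))"
```

```text
t 8.65 at [521.9 343.1 398.3] phi 80.0 tilt [ 0.004  0.001 -1.   ] j [ 0.46  0.44  0.39  1.52 -0.    0.64] gap 47.512 F [ 0.1 -0.5 -3. ]
 shift NOW-axes (25mm units) x 7.94 y -3.14 z 0.01
 turn -0.00 (8deg units); shift AFTER-turn axes x 7.94 y -3.14 z 0.01
```

View pics/w4z.png

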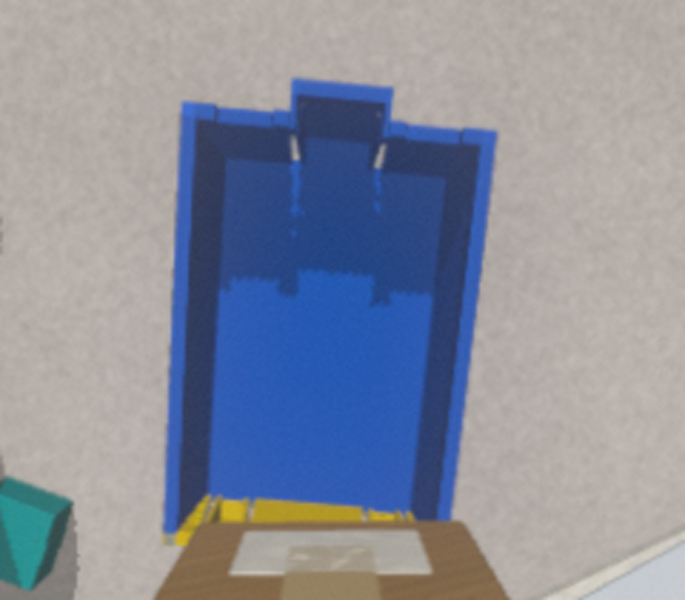

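```bash
python3 - <<'E'
from h import *
d=load('w4'); a=np.radians(-14.9); v=np.array([np.cos(a),np.sin(a)]);n=np.array([-v[1],v[0]])
k=1/2.854
for nm,uv,z in [('blueL',(183,102),70),('blueR',(497,131),70),('tabL',(293,78),70),('tabR',(393,88),70),('yelL',(165,543),70),('inner rim L of blue end',(196,120),70),('inner R',(480,146),70),('inner rim yel',(390,512),70),('floor blue L',(228,158),4),('floor blue R',(445,178),4),('floor yel L',(212,494),4),('floor yelR',(415,512),4)]:
    q=onz(d,np.array(uv)*k+[140,0],z,d['pose'])[0][:2]; print(nm,q.round(1),'along %.1f lat %.1f'%(q@v,q@n))
E
```

```text
blueL [349.3 301. ] along 260.1 lat 380.7
blueR [389.3 451.6] along 260.1 lat 536.5
tabL [348.1 356.4] along 244.8 lat 433.9
tabR [361.1 403.8] along 245.1 lat 483.1
yelL [567.7 243.5] along 486.0 lat 381.3
inner rim L of blue end [358.6 305.6] along 268.0 lat 387.6
inner R [395.  442.2] along 268.0 lat 528.9
inner rim yel [572.1 368.4] along 458.1 lat 503.1
floor blue L [368.4 312.6] along 275.6 lat 396.8
floor blue R [400.4 432.3] along 275.7 lat 520.7
floor yel L [557.7 263.8] along 471.1 lat 398.3
floor yelR [591.  385.7] along 471.9 lat 524.7
```

```bash
python3 -c "
from h import *
plan([542.6,330.2,100],75.1)"
```

```text
t 8.65 at [521.9 343.1 398.3] phi 80.0 tilt [ 0.004  0.001 -1.   ] j [ 0.46  0.44  0.39  1.52 -0.    0.64] gap 47.512 F [ 0.1 -0.5 -3. ]
 shift NOW-axes (25mm units) x 11.93 y -0.86 z -0.39
 turn 0.61 (8deg units); shift AFTER-turn axes x 11.93 y -0.89 z -0.31
```

Request:
{"op": "carry_out", "data": {"steps": [[[0.61, 0, 0, 0.5, 0, 0, 30], [0, 0, 0, 1, -0.45, -0.16, 30], [0, 0, 0, 1, -0.45, -0.16, 30], [0, 0, 0, 1, 0, 0, 30], [0, 0, 0, 1, 0, 0, 30], [0, 0, 0, 1, 0, 0, 30], [0, 0, 0, 1, 0, 0, 30], [0, 0, 0, 1, 0, 0, 30], [0, 0, 0, 1, 0, 0, 30], [0, 0, 0, 1, 0, 0, 30], [0, 0, 0, 1, 0, 0, 30], [0, 0, 0, 1, 0, 0, 30]]]}}

```text
t: 9.85
ee_pos: [540.3, 328.3, 105.4]
tcp_rot: [2.457, 1.568, -2.516]
wrist_force: [0.6, -0.3, -3.5]
finger_gap: 0.554
```

Request:
{"op": "carry_out", "data": {"steps": [[[0, 0, 0, 0.4, 0, 0, 30], [0, 0, 0, 0, 0, 0, 30]]]}}

```text
t: 10.05
ee_pos: [539.4, 328.3, 95.7]
tcp_rot: [2.315, 1.565, -2.658]
wrist_force: [1.1, -0.7, -1.8]
finger_gap: 0.555
```

```bash
python3 -c "
from h import *
plan([542.6,330.2,17],75.1); wpic('w5');d=snapshot('side');save('s5',cv2.resize(d['image'][60:260,130:330],(600,600)))"
```

```text
t 10.05 at [539.4 328.3  95.7] phi 75.1 tilt [-0.005 -0.003 -1.   ] j [ 0.43  0.59 -0.14  0.85 -0.    0.69] gap 47.179 F [ 1.1 -0.7 -1.8]
 shift NOW-axes (25mm units) x 3.15 y -0.12 z 0.12
 turn -0.00 (8deg units); shift AFTER-turn axes x 3.15 y -0.12 z 0.12
```

View pics/s5.png

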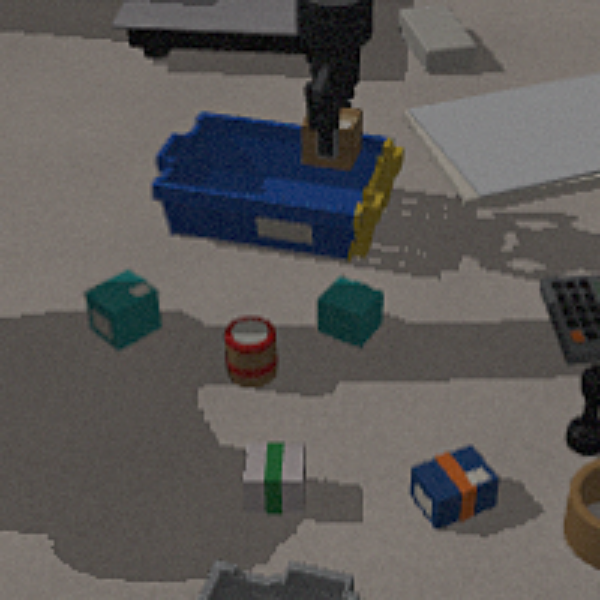

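View pics/w5.png

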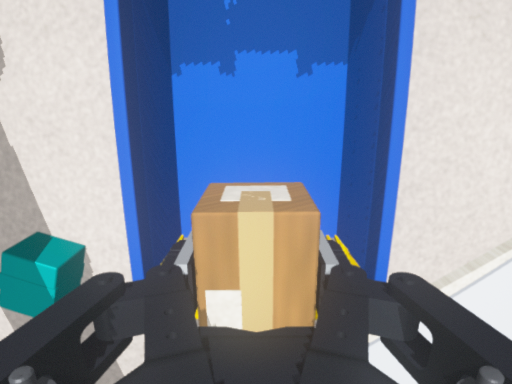

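Request:
{"op": "carry_out", "data": {"steps": [[[0, 0, 0, 0.8, -0.1, 0.1, 30], [0, 0, 0, 0.8, 0, 0, 30], [0, 0, 0, 0.6, 0, 0, 30], [0, 0, 0, 0.4, 0, 0, 30], [0, 0, 0, 0.2, 0, 0, 30], [0, 0, 0, 0.1, 0, 0, 30], [0, 0, 0, 0, 0, 0, 30]]]}}

```text
t: 10.85
ee_pos: [544.5, 331.9, 26.5]
tcp_rot: [-0.91, 1.57, 0.402]
wrist_force: [0.2, -0.0, -2.9]
finger_gap: 0.556
```

Request:
{"op": "carry_out", "data": {"steps": [[[0, 0, 0, 0.14, 0, 0, 30], [0, 0, 0, 0.1, 0, 0, 30], [0, 0, 0, 0.08, 0, 0, 30], [0, 0, 0, 0, 0, 0, 30]]]}}

```text
t: 11.25
ee_pos: [544.0, 331.7, 18.0]
tcp_rot: [2.293, 1.57, -2.679]
wrist_force: [0.2, 0.3, -2.0]
finger_gap: 0.554
```

Request:
{"op": "carry_out", "data": {"steps": [[[0, 0, 0, 0.06, 0, 0, 30], [0, 0, 0, 0.04, 0, 0, 30], [0, 0, 0, 0, 0, 0, 30]]]}}

```text
t: 11.55
ee_pos: [544.3, 331.9, 16.6]
tcp_rot: [-1.02, 1.57, 0.291]
wrist_force: [-2.4, -0.7, 4.2]
finger_gap: 0.56
```

Request:
{"op": "carry_out", "data": {"steps": [[[0, 0, 0, 0, 0, 0, 75], [0, 0, 0, 0, 0, 0, 75], [0, 0, 0, 0, 0, 0, 75], [0, 0, 0, 0, 0, 0, 75], [0, 0, 0, -0.4, 0, 0, 75], [0, 0, 0, -1, 0, 0, 75], [0, 0, 0, -1, 0, 0, 75], [0, 0, 0, -1, 0, 0, 75], [0, 0, 0, -1, 0, 0, 75], [0, 0, 0, -1, 0, 0, 75], [0, 0, 0, -1, 0, 0, 75]]]}}

```text
t: 12.65
ee_pos: [544.2, 331.8, 177.7]
tcp_rot: [-0.847, 1.57, 0.464]
wrist_force: [0.5, -0.3, -0.1]
finger_gap: 0.75
```

```bash
python3 -c "
from h import *
wpic('w6');plan([487,-78,170],89)"
```

```text
t 12.70 at [546.3 332.8 182.4] phi 75.1 tilt [ 0.007  0.003 -1.   ] j [ 0.43  0.52 -0.02  1.02  0.    0.69] gap 63.703 F [1.2 1.7 2.9]
 shift NOW-axes (25mm units) x 0.43 y -1.92 z -16.49
 turn -1.73 (8deg units); shift AFTER-turn axes x 0.43 y 2.09 z -16.47
```

View pics/w6.png

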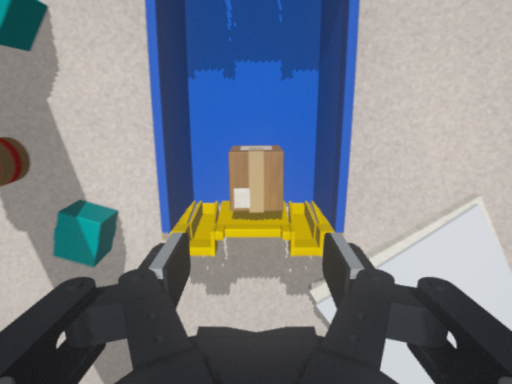

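```bash
python3 - <<'E'
from h import *
d=load('w6'); a=np.radians(-14.9); v=np.array([np.cos(a),np.sin(a)]);n=np.array([-v[1],v[0]])
q=onz(d,[(229,153),(282,153),(284,211),(230,211)],52,d['pose'])[:,:2]
print(q.round(1), q.mean(0)@v-372.5, q.mean(0)@n-458.5)
E
```

```text
[[512.  316.3]
 [523.8 360.6]
 [575.7 349.9]
 [563.  302.5]] 67.39738277712178 2.4065947834234294
```

Request:
{"op": "carry_out", "data": {"steps": [[[-0.87, 0, 0, 0, 0, 0, 100], [-0.86, 0, 0, 0, 0, 0, 100], [0, 0, 0, 0, 0.13, -0.97, 100], [0, 0, 0, 0, 0.13, -0.97, 100], [0, 0, 0, 0, 0.13, -0.97, 100], [0, 0, 0, 0, 0.13, -0.97, 100], [0, 0, 0, 0, 0.13, -0.97, 100], [0, 0, 0, 0, 0.13, -0.97, 100], [0, 0, 0, 0, 0.13, -0.97, 100], [0, 0, 0, 0, 0.13, -0.97, 100]]]}}

```text
t: 13.7
ee_pos: [514.5, 137.4, 176.3]
tcp_rot: [-1.436, 1.57, 0.117]
wrist_force: [-0.5, 0.4, -1.0]
finger_gap: 0.999
```

Request:
{"op": "carry_out", "data": {"steps": [[[0, 0, 0, 0, 0.13, -0.97, 100], [0, 0, 0, 0, 0.13, -0.97, 100], [0, 0, 0, 0, 0.13, -0.97, 100], [0, 0, 0, 0, 0.13, -0.97, 100], [0, 0, 0, 0, 0.13, -0.97, 100], [0, 0, 0, 0, 0.13, -0.97, 100], [0, 0, 0, 0, 0.13, -0.97, 100], [0, 0, 0, 0, 0.13, -0.97, 100], [0, 0, 0, 0, 0, -0.97, 100], [0, 0, 0, 0, 0, 0, 100]]]}}

```text
t: 14.7
ee_pos: [485.1, -81.8, 176.4]
tcp_rot: [-2.302, 1.569, -0.752]
wrist_force: [-0.9, 0.9, 0.5]
finger_gap: 1.001
```

```bash
python3 -c "
from h import *
d=wpic('w7');plan([487,-78,10],89)
c=blob(d,(180,120,150,120),lambda h,s,v:((v>180)|((h>50)&(h<85)&(s>80)&(v>100)))); print('white',rectz(d,c,42),c.min(0),c.max(0))"
```

```text
t 14.75 at [484.9 -80.5 176.2] phi 88.8 tilt [ 0.001 -0.    -1.   ] j [-0.31  0.27 -0.43  0.88  0.   -0.29] gap 85.221 F [ 0.1 -0.1  0.1]
 shift NOW-axes (25mm units) x 6.65 y -0.08 z 0.10
 turn -0.02 (8deg units); shift AFTER-turn axes x 6.65 y -0.08 z 0.10
white ((487.4, -80.3), (44.2, 47.1), 88.8) [234. 158.] [282. 208.]
```

View pics/w7.png

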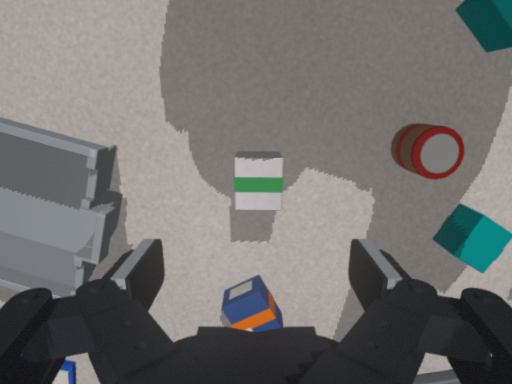

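Request:
{"op": "carry_out", "data": {"steps": [[[0, 0, 0, 1, -0.1, 0, 100], [0, 0, 0, 1, 0, 0, 100], [0, 0, 0, 1, 0, 0, 100], [0, 0, 0, 1, 0, 0, 100], [0, 0, 0, 1, 0, 0, 100], [0, 0, 0, 0.9, 0, 0, 100], [0, 0, 0, 0.5, 0, 0, 100], [0, 0, 0, 0.2, 0, 0, 100], [0, 0, 0, 0, 0, 0, 30], [0, 0, 0, 0, 0, 0, 30], [0, 0, 0, 0, 0, 0, 30], [0, 0, 0, 0, 0, 0, 30]]], "squeeze": 40}}

```text
t: 15.95
ee_pos: [488.2, -79.7, 11.9]
tcp_rot: [-1.828, 1.569, -0.275]
wrist_force: [-0.0, -0.3, 4.3]
finger_gap: 0.512
```

Request:
{"op": "carry_out", "data": {"steps": [[[0, 0, 0, 0, 0, 0, 30], [0, 0, 0, -0.5, 0, 0, 30], [0, 0, 0, -1, 0, 0, 30], [0, 0, 0, -1, 0, 0, 30], [0, 0, 0, -1, 0, 0, 30], [0, 0, 0, -1, 0, 0, 30], [0, 0, 0, -1, 0, 0, 30], [0, 0, 0, 0, 0, 0, 30]]]}}

```text
t: 16.75
ee_pos: [489.4, -80.2, 151.4]
tcp_rot: [-1.853, 1.565, -0.301]
wrist_force: [0.4, -0.1, -1.2]
finger_gap: 0.513
```

```bash
python3 -c "
from h import *
a=np.radians(-14.9); v=np.array([np.cos(a),np.sin(a)]);n=np.array([-v[1],v[0]])
t=v*(372.5-67)+n*458.5; print(t)
wpic('w8');plan([t[0],t[1],145],75.1)"
```

```text
[413.12327789 364.52936406]
t 16.80 at [488.3 -79.9 149.7] phi 89.0 tilt [ 0.003 -0.001 -1.   ] j [-0.31  0.3  -0.46  0.81  0.   -0.29] gap 43.153 F [-0.5  0.5 -2.2]
 shift NOW-axes (25mm units) x 0.16 y 3.33 z 17.72
 turn 1.73 (8deg units); shift AFTER-turn axes x 0.16 y 7.48 z 16.40
```

View pics/w8.png

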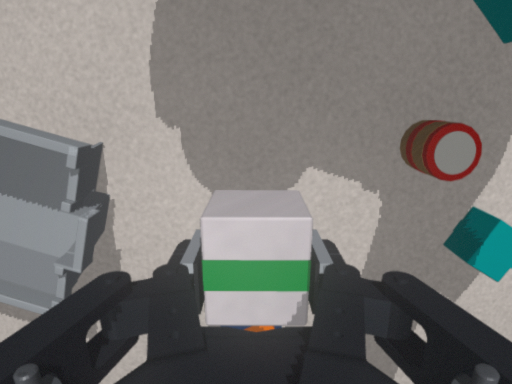

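Request:
{"op": "carry_out", "data": {"steps": [[[0.87, 0, 0, 0, 0, 0, 30], [0.86, 0, 0, 0, 0, 0, 30], [0, 0, 0, 0, 0.44, 0.965, 30], [0, 0, 0, 0, 0.44, 0.965, 30], [0, 0, 0, 0, 0.44, 0.965, 30], [0, 0, 0, 0, 0.44, 0.965, 30], [0, 0, 0, 0, 0.44, 0.965, 30], [0, 0, 0, 0, 0.44, 0.965, 30], [0, 0, 0, 0, 0.44, 0.965, 30], [0, 0, 0, 0, 0.44, 0.965, 30]]]}}

```text
t: 17.8
ee_pos: [450.3, 130.5, 146.7]
tcp_rot: [1.932, 1.568, -3.04]
wrist_force: [0.4, -0.8, -1.6]
finger_gap: 0.507
```

Request:
{"op": "carry_out", "data": {"steps": [[[0, 0, 0, 0, 0.44, 0.965, 30], [0, 0, 0, 0, 0.44, 0.965, 30], [0, 0, 0, 0, 0.44, 0.965, 30], [0, 0, 0, 0, 0.44, 0.965, 30], [0, 0, 0, 0, 0.44, 0.965, 30], [0, 0, 0, 0, 0.44, 0.965, 30], [0, 0, 0, 0, 0.44, 0.965, 30], [0, 0, 0, 0, 0.44, 0.965, 30], [0, 0, 0, 0, 0.44, 0.965, 30], [0, 0, 0, 0, 0, 0, 30], [0, 0, 0, 0, 0, 0, 30]]]}}

```text
t: 18.9
ee_pos: [410.7, 364.4, 146.7]
tcp_rot: [2.574, 1.568, -2.397]
wrist_force: [-0.2, -0.3, -0.9]
finger_gap: 0.508
```

```bash
python3 -c "
from h import *
wpic('w9');plan([413.1,364.5,17],75.1);d=snapshot('side');save('s9',cv2.resize(d['image'][60:260,130:330],(600,600)))"
```

```text
t 18.95 at [411.  364.  146.9] phi 75.1 tilt [-0.002 -0.002 -1.   ] j [ 0.59  0.4  -0.32  0.86 -0.    0.85] gap 43.289 F [-0.7 -0.5 -2.1]
 shift NOW-axes (25mm units) x 5.20 y -0.08 z 0.05
 turn 0.00 (8deg units); shift AFTER-turn axes x 5.20 y -0.08 z 0.06
```

View pics/w9.png

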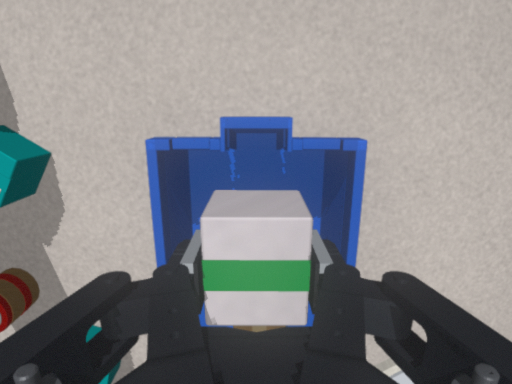

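View pics/s9.png

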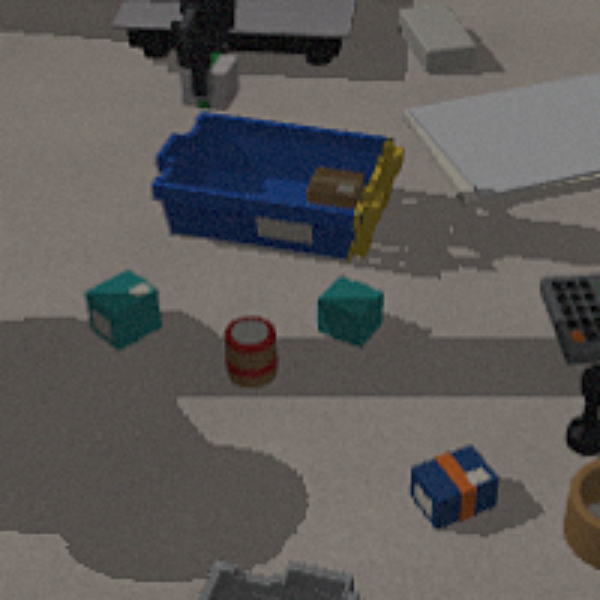

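```bash
python3 - <<'E'
from h import *
d=load('w9'); a=np.radians(-14.9); v=np.array([np.cos(a),np.sin(a)]);n=np.array([-v[1],v[0]])
for nm,uv,z in [('cL',(147,140),70),('cR',(366,140),70),('inL',(160,150),70),('inR',(354,150),70),('tabL',(220,118),70),('tabR',(293,118),70)]:
    q=onz(d,np.array(uv),z,d['pose'])[0][:2]; print(nm,q.round(1),'along %.1f lat %.1f'%(q@v-372.5,q@n-458.5))
E
```

```text
cL [348.6 301.1] along -113.0 lat -77.9
cR [388.1 450.4] along -113.2 lat 76.6
inL [357.8 307.7] along -105.9 lat -69.1
inR [393.  440.9] along -106.1 lat 68.6
tabL [347.6 355.3] along -127.9 lat -25.8
tabR [360.5 403.9] along -128.0 lat 24.5
```

Request:
{"op": "carry_out", "data": {"steps": [[[0, 0, 0, 1, -0.08, 0.05, 30], [0, 0, 0, 1, 0, 0, 30], [0, 0, 0, 1, 0, 0, 30], [0, 0, 0, 0.8, 0, 0, 30], [0, 0, 0, 0.5, 0, 0, 30], [0, 0, 0, 0.3, 0, 0, 30], [0, 0, 0, 0.2, 0, 0, 30], [0, 0, 0, 0.1, 0, 0, 30], [0, 0, 0, 0.1, 0, 0, 30], [0, 0, 0, 0, 0, 0, 30]]]}}

```text
t: 20.0
ee_pos: [414.3, 365.8, 23.6]
tcp_rot: [-0.706, 1.57, 0.605]
wrist_force: [-0.0, 0.2, -0.6]
finger_gap: 0.504
```

Request:
{"op": "carry_out", "data": {"steps": [[[0, 0, 0, 0.1, 0, 0, 30], [0, 0, 0, 0.1, 0, 0, 30], [0, 0, 0, 0.06, 0, 0, 30], [0, 0, 0, 0, 0, 0, 30]]]}}

```text
t: 20.4
ee_pos: [413.9, 365.5, 16.5]
tcp_rot: [2.467, 1.57, -2.505]
wrist_force: [-0.5, 0.2, -1.7]
finger_gap: 0.512
```

Request:
{"op": "carry_out", "data": {"steps": [[[0, 0, 0, 0.05, 0, 0, 30], [0, 0, 0, 0, 0, 0, 30]]]}}

```text
t: 20.6
ee_pos: [414.1, 365.7, 15.9]
tcp_rot: [-0.889, 1.571, 0.422]
wrist_force: [-0.6, -0.7, 3.0]
finger_gap: 0.507
```

Request:
{"op": "carry_out", "data": {"steps": [[[0, 0, 0, 0, 0, 0, 70], [0, 0, 0, 0, 0, 0, 70], [0, 0, 0, 0, 0, 0, 70], [0, 0, 0, 0, 0, 0, 70], [0, 0, 0, -0.4, 0, 0, 70], [0, 0, 0, -1, 0, 0, 70], [0, 0, 0, -1, 0, 0, 70], [0, 0, 0, -1, 0, 0, 70], [0, 0, 0, -1, 0, 0, 70], [0, 0, 0, -1, 0, 0, 70], [0, 0, 0, -0.6, 0, 0, 70]]]}}

```text
t: 21.7
ee_pos: [414.8, 366.1, 168.5]
tcp_rot: [-0.714, 1.568, 0.597]
wrist_force: [-0.1, -0.3, -0.2]
finger_gap: 0.7
```

```bash
python3 -c "
from h import *
wpic('w10');plan([462,81,160],75.1)"
```

```text
t 21.75 at [415.7 366.8 170.3] phi 75.1 tilt [ 0.005  0.003 -1.   ] j [ 0.59  0.38 -0.28  0.91  0.    0.85] gap 59.394 F [0.5 0.8 1.1]
 shift NOW-axes (25mm units) x 0.38 y -4.72 z -10.58
 turn 0.00 (8deg units); shift AFTER-turn axes x 0.38 y -4.73 z -10.57
```

View pics/w10.png

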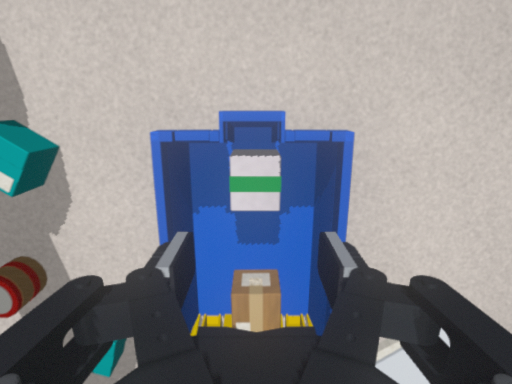

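White and brown stand square in the tote, against their ends. Next, the canister.

Request:
{"op": "carry_out", "data": {"steps": [[[0, 0, 0, 0, -0.43, -0.96, 100], [0, 0, 0, 0, -0.43, -0.96, 100], [0, 0, 0, 0, -0.43, -0.96, 100], [0, 0, 0, 0, -0.43, -0.96, 100], [0, 0, 0, 0, -0.43, -0.96, 100], [0, 0, 0, 0, -0.43, -0.96, 100], [0, 0, 0, 0, -0.43, -0.96, 100], [0, 0, 0, 0, -0.43, -0.96, 100], [0, 0, 0, 0, -0.43, -0.96, 100], [0, 0, 0, 0, -0.43, -0.96, 100], [0, 0, 0, 0, -0.43, -0.96, 100], [0, 0, 0, 0, 0, 0, 100]]]}}

```text
t: 22.95
ee_pos: [461.0, 77.8, 165.6]
tcp_rot: [-2.422, 1.57, -1.114]
wrist_force: [0.3, 0.3, -0.0]
finger_gap: 0.998
```

```bash
python3 -c "
from h import *
d=wpic('w11');plan([462,81,10],75.1)
c=blob(d,(200,120,110,110),lambda h,s,v:((h<10)|(h>170))&(s>130)&(v>60)); print(rectz(d,c,50),c.min(0),c.max(0))"
```

```text
t 23.00 at [460.6  79.1 165.5] phi 75.0 tilt [-0.  0. -1.] j [ 0.01  0.23 -0.5   0.83  0.    0.27] gap 84.955 F [0.7 0.3 0.8]
 shift NOW-axes (25mm units) x 6.22 y -0.03 z 0.09
 turn -0.02 (8deg units); shift AFTER-turn axes x 6.22 y -0.04 z 0.09
((458.5, 80.7), (45.4, 50.9), 74.9) [232. 153.] [285. 211.]
```

View pics/w11.png

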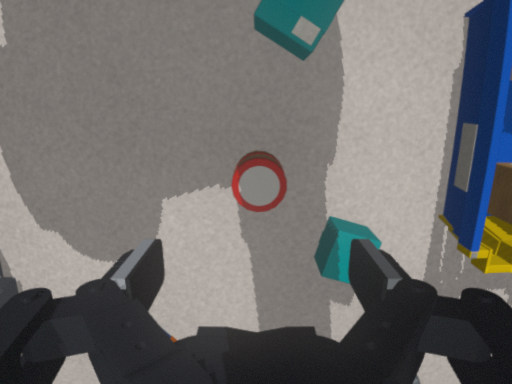

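```bash
python3 -c "
from h import *
d=load('w11')
c=blob(d,(235,160,48,52),lambda h,s,v:(s<50)&(v>110)); print(rectz(d,c,50)); print(onz(d,[(259.5,185)],50,d['pose']))"
```

```text
((461.3, 80.3), (33.9, 33.8), 29.7)
[[460.64796621  80.92265157  50.        ]]
```

Request:
{"op": "carry_out", "data": {"steps": [[[0, 0, 0, 1, 0, 0.06, 100], [0, 0, 0, 1, 0, 0, 100], [0, 0, 0, 1, 0, 0, 100], [0, 0, 0, 1, 0, 0, 100], [0, 0, 0, 1, 0, 0, 100], [0, 0, 0, 0.7, 0, 0, 100], [0, 0, 0, 0.3, 0, 0, 100], [0, 0, 0, 0.15, 0, 0, 100], [0, 0, 0, 0, 0, 0, 30], [0, 0, 0, 0, 0, 0, 30], [0, 0, 0, 0, 0, 0, 30], [0, 0, 0, 0, 0, 0, 30]]], "squeeze": 25}}

```text
t: 24.2
ee_pos: [461.7, 81.4, 12.7]
tcp_rot: [-1.478, 1.569, -0.167]
wrist_force: [-1.1, 0.6, 6.1]
finger_gap: 0.555
```

Request:
{"op": "carry_out", "data": {"steps": [[[0, 0, 0, 0, 0, 0, 30], [0, 0, 0, -0.5, 0, 0, 30], [0, 0, 0, -1, 0, 0, 30], [0, 0, 0, -1, 0, 0, 30], [0, 0, 0, -1, 0, 0, 30], [0, 0, 0, -1, 0, 0, 30], [0, 0, 0, -1, 0, 0, 30], [0, 0, 0, -0.4, 0, 0, 30], [0, 0, 0, 0, 0, 0, 30]]]}}

```text
t: 25.1
ee_pos: [462.0, 81.6, 160.5]
tcp_rot: [-1.245, 1.568, 0.066]
wrist_force: [0.3, 0.6, -1.8]
finger_gap: 0.551
```

```bash
python3 -c "
from h import *
a=np.radians(-14.9); v=np.array([np.cos(a),np.sin(a)]);n=np.array([-v[1],v[0]])
t=v*(372.5)+n*458.5; print(t)
wpic('w12');plan([t[0],t[1],155],75.1)"
```

```text
[477.87047521 347.30146692]
t 25.15 at [461.1  81.5 159.2] phi 75.1 tilt [ 0.001  0.    -1.   ] j [ 0.02  0.24 -0.51  0.82  0.    0.28] gap 46.959 F [-0.1 -0.1 -1.8]
 shift NOW-axes (25mm units) x 0.17 y 2.08 z 10.45
 turn 0.00 (8deg units); shift AFTER-turn axes x 0.17 y 2.09 z 10.45
```

View pics/w12.png

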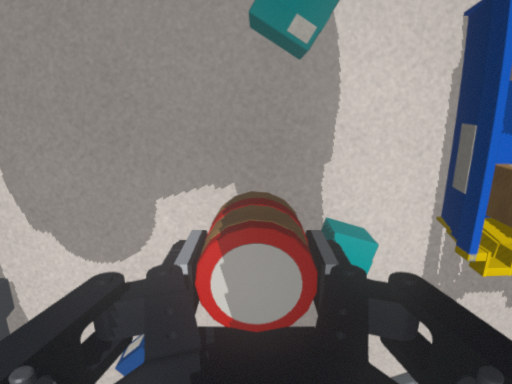

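Request:
{"op": "carry_out", "data": {"steps": [[[0, 0, 0, 0, 0.19, 0.95, 30], [0, 0, 0, 0, 0.19, 0.95, 30], [0, 0, 0, 0, 0.19, 0.95, 30], [0, 0, 0, 0, 0.19, 0.95, 30], [0, 0, 0, 0, 0.19, 0.95, 30], [0, 0, 0, 0, 0.19, 0.95, 30], [0, 0, 0, 0, 0.19, 0.95, 30], [0, 0, 0, 0, 0.19, 0.95, 30], [0, 0, 0, 0, 0.19, 0.95, 30], [0, 0, 0, 0, 0.19, 0.95, 30], [0, 0, 0, 0, 0.19, 0.95, 30], [0, 0, 0, 0, 0, 0, 30]]]}}

```text
t: 26.35
ee_pos: [476.7, 349.5, 157.0]
tcp_rot: [1.873, 1.569, -3.097]
wrist_force: [0.8, -1.1, -1.7]
finger_gap: 0.556
```

```bash
python3 -c "
from h import *
wpic('w13');plan([477.9,347.3,17],75.1)"
```

```text
t 26.40 at [476.4 348.  157. ] phi 75.2 tilt [-0.003 -0.002 -1.   ] j [ 0.51  0.46 -0.19  0.92 -0.    0.76] gap 47.029 F [ 0.4 -0.5 -1.4]
 shift NOW-axes (25mm units) x 5.60 y -0.08 z 0.00
 turn 0.02 (8deg units); shift AFTER-turn axes x 5.60 y -0.08 z 0.00
```

View pics/w13.png

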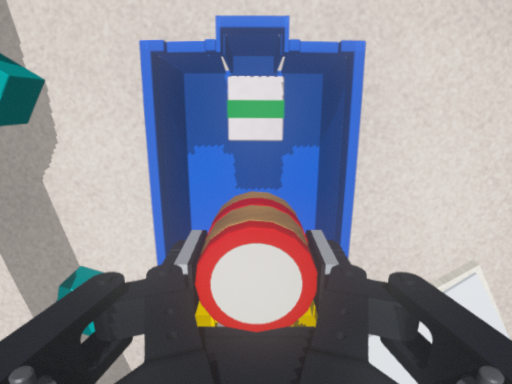

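Request:
{"op": "carry_out", "data": {"steps": [[[0, 0, 0, 1, -0.07, 0, 30], [0, 0, 0, 1, 0, 0, 30], [0, 0, 0, 1, 0, 0, 30], [0, 0, 0, 0.9, 0, 0, 30], [0, 0, 0, 0.6, 0, 0, 30], [0, 0, 0, 0.4, 0, 0, 30], [0, 0, 0, 0.2, 0, 0, 30], [0, 0, 0, 0.1, 0, 0, 30], [0, 0, 0, 0.1, 0, 0, 30], [0, 0, 0, 0, 0, 0, 30]]]}}

```text
t: 27.4
ee_pos: [479.5, 347.1, 27.1]
tcp_rot: [-0.841, 1.57, 0.47]
wrist_force: [-0.5, 0.1, -1.3]
finger_gap: 0.555
```

Request:
{"op": "carry_out", "data": {"steps": [[[0, 0, 0, 0.12, 0, 0, 30], [0, 0, 0, 0.1, 0, 0, 30], [0, 0, 0, 0.1, 0, 0, 30], [0, 0, 0, 0.06, 0, 0, 30], [0, 0, 0, 0, 0, 0, 30]]]}}

```text
t: 27.9
ee_pos: [479.1, 346.9, 17.0]
tcp_rot: [2.38, 1.57, -2.592]
wrist_force: [0.1, 0.6, -0.5]
finger_gap: 0.556
```

Request:
{"op": "carry_out", "data": {"steps": [[[0, 0, 0, 0.05, 0, 0, 30], [0, 0, 0, 0, 0, 0, 30]]]}}

```text
t: 28.1
ee_pos: [479.2, 347.0, 16.8]
tcp_rot: [-1.136, 1.571, 0.175]
wrist_force: [-2.7, -0.9, 4.5]
finger_gap: 0.557
```

Request:
{"op": "carry_out", "data": {"steps": [[[0, 0, 0, 0, 0, 0, 72], [0, 0, 0, 0, 0, 0, 72], [0, 0, 0, 0, 0, 0, 72], [0, 0, 0, 0, 0, 0, 72], [0, 0, 0, -0.4, 0, 0, 72], [0, 0, 0, -1, 0, 0, 72], [0, 0, 0, -1, 0, 0, 72], [0, 0, 0, -1, 0, 0, 72], [0, 0, 0, -1, 0, 0, 72], [0, 0, 0, -1, 0, 0, 72], [0, 0, 0, -1, 0, 0, 72], [0, 0, 0, -1, 0, 0, 72]]]}}

```text
t: 29.3
ee_pos: [479.1, 346.9, 202.9]
tcp_rot: [-0.82, 1.57, 0.491]
wrist_force: [-0.5, -0.0, -0.7]
finger_gap: 0.717
```

Request:
{"op": "carry_out", "data": {"steps": [[[0, 0, 0, -1, 0.5, 0, 72], [0, 0, 0, -1, 0.5, 0, 72], [0, 0, 0, 0, 0, 0, 72]]]}}

```text
t: 29.6
ee_pos: [455.6, 354.7, 255.6]
tcp_rot: [-0.722, 1.564, 0.591]
wrist_force: [-0.6, 0.1, -0.1]
finger_gap: 0.721
```

```bash
python3 -c "
from h import *
d=wpic('w14');plan([510,-290,300],163)"
```

```text
t 29.65 at [455.6 354.2 253.6] phi 75.2 tilt [ 0.004  0.002 -1.   ] j [ 0.53  0.36 -0.09  1.12 -0.    0.79] gap 61.525 F [-0.1  0.5  0. ]
 shift NOW-axes (25mm units) x -1.91 y -8.70 z -24.35
 turn -10.98 (8deg units); shift AFTER-turn axes x -1.91 y 24.00 z -9.62
```

View pics/w14.png

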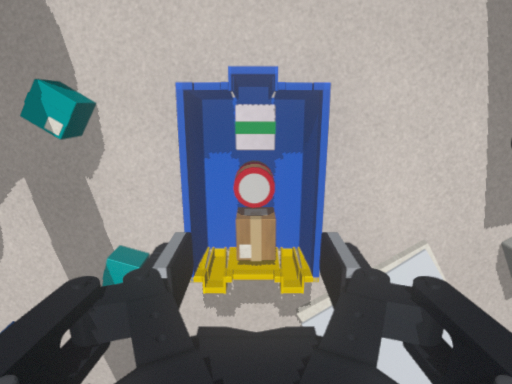

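```bash
python3 - <<'E'
from h import *
d=load('w14'); a=np.radians(-14.9); v=np.array([np.cos(a),np.sin(a)]);n=np.array([-v[1],v[0]])
for nm,uv,z in [('cL',(176,84),70),('cR',(330,84),70),('tabL',(229,68),70),('tabR',(277,68),70),('yR',(318,277),70),('white',(255.5,128),46),('can',(254.5,187),54),('brown',(256.5,239),52)]:
    q=onz(d,np.array(uv),z,d['pose'])[0][:2]; print(nm,q.round(1),'along %.1f lat %.1f'%(q@v-372.5,q@n-458.5))
E
```

```text
cL [350.2 300.3] along -111.3 lat -78.2
cR [389.9 450.3] along -111.5 lat 77.0
tabL [349.5 356.1] along -126.3 lat -24.5
tabR [361.7 402.2] along -126.4 lat 23.2
yR [600.8 393.8] along 106.8 lat 76.5
white [415.  366.1] along -65.6 lat 2.0
can [478.2 348.1] along 0.1 lat 0.8
brown [541.8 333.7] along 65.3 lat 3.3
```

Request:
{"op": "carry_out", "data": {"steps": [[[-1, 0, 0, -0.19, 0, 0, 100], [-1, 0, 0, -0.19, 0, 0, 100], [-1, 0, 0, -0.19, 0, 0, 100], [-1, 0, 0, -0.19, 0, 0, 100], [-1, 0, 0, -0.19, 0, 0, 100], [-1, 0, 0, -0.19, 0, 0, 100], [-1, 0, 0, -0.19, 0, 0, 100], [-1, 0, 0, -0.19, 0, 0, 100], [-1, 0, 0, -0.19, 0, 0, 100], [-1, 0, 0, -0.19, 0, 0, 100], [-0.98, 0, 0, 0, 0, 0, 100]]]}}

```text
t: 30.75
ee_pos: [455.3, 353.0, 297.9]
tcp_rot: [1.067, 1.57, -2.366]
wrist_force: [0.5, 0.9, 0.2]
finger_gap: 0.999
```

Request:
{"op": "carry_out", "data": {"steps": [[[0, 0, 0, 0, 1, -0.4, 100], [0, 0, 0, 0, 1, -0.4, 100], [0, 0, 0, 0, 1, -0.4, 100], [0, 0, 0, 0, 1, -0.4, 100], [0, 0, 0, 0, 1, -0.4, 100], [0, 0, 0, 0, 1, -0.4, 100], [0, 0, 0, 0, 1, -0.4, 100], [0, 0, 0, 0, 1, -0.4, 100], [0, 0, 0, 0, 1, -0.4, 100], [0, 0, 0, 0, 1, -0.4, 100], [0, 0, 0, 0, 1, -0.4, 100], [0, 0, 0, 0, 1, -0.4, 100]]]}}

```text
t: 31.95
ee_pos: [481.5, 30.0, 297.5]
tcp_rot: [0.305, 1.569, -3.135]
wrist_force: [0.0, 0.3, -0.2]
finger_gap: 1.001
```

Request:
{"op": "carry_out", "data": {"steps": [[[0, 0, 0, 0, 1, -0.4, 100], [0, 0, 0, 0, 1, -0.4, 100], [0, 0, 0, 0, 1, -0.4, 100], [0, 0, 0, 0, 1, -0.4, 100], [0, 0, 0, 0, 1, -0.4, 100], [0, 0, 0, 0, 1, -0.4, 100], [0, 0, 0, 0, 1, -0.4, 100], [0, 0, 0, 0, 1, -0.4, 100], [0, 0, 0, 0, 1, -0.4, 100], [0, 0, 0, 0, 1, -0.4, 100], [0, 0, 0, 0, 1, -0.4, 100], [0, 0, 0, 0, 1, -0.4, 100]]]}}

```text
t: 33.15
ee_pos: [508.2, -291.8, 297.2]
tcp_rot: [-0.271, 1.569, 2.573]
wrist_force: [1.1, -0.0, 0.2]
finger_gap: 1.003
```

```bash
python3 -c "
from h import *
d=wpic('w15');plan([510,-290,300],163)"
```

```text
t 33.20 at [ 508.4 -295.9  296.8] phi 162.8 tilt [-0.002 -0.002 -1.   ] j [-0.65  0.37  0.03  1.24 -0.   -1.92] gap 84.847 F [ 0.9 -3.1  0.4]
 shift NOW-axes (25mm units) x -0.13 y -0.25 z 0.01
 turn -0.03 (8deg units); shift AFTER-turn axes x -0.13 y -0.25 z 0.01
```

View pics/w15.png

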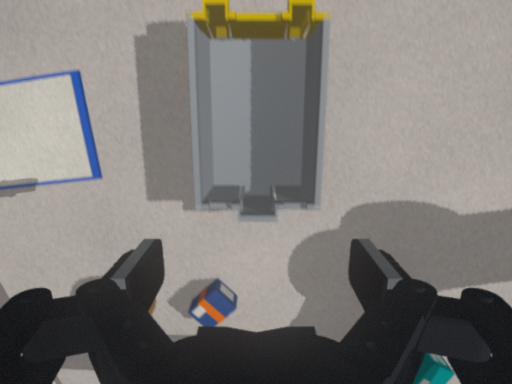

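```bash
python3 -c "
from h import *
d=wpic('w16');plan([510,-290,300],163)
save('w16z',cv2.resize(d['image'][0:225,170:350],(480,600),interpolation=cv2.INTER_CUBIC))"
```

```text
t 33.25 at [ 508.3 -293.8  296.7] phi 162.7 tilt [-0.002  0.    -1.   ] j [-0.65  0.37  0.03  1.24 -0.   -1.92] gap 85.310 F [ 0.5 -0.3 -0.2]
 shift NOW-axes (25mm units) x -0.13 y -0.16 z -0.02
 turn -0.03 (8deg units); shift AFTER-turn axes x -0.13 y -0.16 z -0.02
```

View pics/w16z.png

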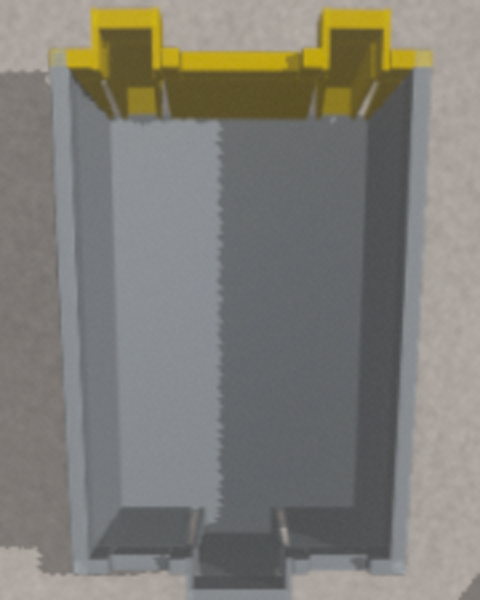

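```bash
python3 - <<'E'
from h import *
d=load('w16'); k=1/2.6667
uv=np.array([(50,50),(433,50),(404,573),(76,573)])*k+[170,0]
q=onz(d,uv,70,d['pose'])[:,:2]; print(q.round(1))
v=((q[0]+q[1])-(q[2]+q[3])); print('len',np.linalg.norm(v)/2); v/=np.linalg.norm(v); n=np.array([-v[1],v[0]])
print('yaw',np.degrees(np.arctan2(v[1],v[0])),'width',(q@n).round(1),'c',q.mean(0), 'sides yaw',[np.degrees(np.arctan2(*(q[a]-q[b])[::-1])) for a,b in((0,3),(1,2))])
c=q.mean(0)
f=onz(d,np.array([(110,120),(368,120),(355,507),(121,507)])*k+[170,0],4,d['pose'])[:,:2]; print('floor c',f.mean(0),np.ptp(f@v),np.ptp(f@n))
for s in (1,-1):
    t=c+n*s*74.5; print('wall',s,t)
E
```

```text
[[ 530.9 -472.1]
 [ 381.  -425.7]
 [ 449.2 -210.3]
 [ 596.7 -256.2]]
len 225.78855210786256
yaw -107.25805537035451 width [647.  490.2 491.4 645.8] c [ 489.44771013 -341.0711137 ] sides yaw [np.float64(-106.95826458804963), np.float64(-107.55755968769131)]
floor c [ 489.84548341 -340.78757606] 195.7058732122797 126.86254907617848
wall 1 [ 560.59358927 -363.17346385]
wall -1 [ 418.301831   -318.96876356]
```

```bash
python3 -c "
from h import *
plan([560.7,-363.1,100],162.74)"
```

```text
t 33.25 at [ 508.3 -293.8  296.7] phi 162.7 tilt [-0.002  0.    -1.   ] j [-0.65  0.37  0.03  1.24 -0.   -1.92] gap 85.310 F [ 0.5 -0.3 -0.2]
 shift NOW-axes (25mm units) x 7.87 y 2.02 z -2.84
 turn 0.00 (8deg units); shift AFTER-turn axes x 7.87 y 2.02 z -2.84
```

Request:
{"op": "carry_out", "data": {"steps": [[[0, 0, 0, 1, 0.5, -0.71, 50], [0, 0, 0, 1, 0.5, -0.71, 50], [0, 0, 0, 1, 0.5, -0.71, 50], [0, 0, 0, 1, 0.5, -0.71, 50], [0, 0, 0, 1, 0, 0, 50], [0, 0, 0, 1, 0, 0, 50], [0, 0, 0, 1, 0, 0, 50], [0, 0, 0, 0.8, 0, 0, 50], [0, 0, 0, 0, 0, 0, 50], [0, 0, 0, 0, 0, 0, 50]]]}}

```text
t: 34.25
ee_pos: [561.6, -358.6, 103.1]
tcp_rot: [-0.416, 1.569, 2.429]
wrist_force: [0.2, -1.3, 0.2]
finger_gap: 0.501
```

```bash
python3 -c "
from h import *
wpic('w17');plan([560.7,-363.1,52],162.74)"
```

```text
t 34.30 at [ 562.3 -359.2  104.2] phi 163.0 tilt [ 0. -0. -1.] j [-0.68  0.64 -0.02  0.91  0.   -1.95] gap 42.312 F [ 0.3 -0.5  0.5]
 shift NOW-axes (25mm units) x 2.09 y 0.17 z 0.02
 turn 0.03 (8deg units); shift AFTER-turn axes x 2.09 y 0.17 z 0.01
```

View pics/w17.png

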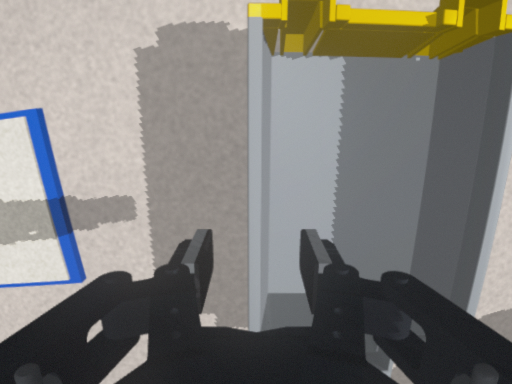

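Request:
{"op": "carry_out", "data": {"steps": [[[0, 0, 0, 0.8, 0.17, 0, 50], [0, 0, 0, 0.6, 0, 0, 50], [0, 0, 0, 0.4, 0, 0, 50], [0, 0, 0, 0.29, 0, 0, 50], [0, 0, 0, 0, 0, 0, 50], [0, 0, 0, 0, 0, 0, 5], [0, 0, 0, 0, 0, 0, 5], [0, 0, 0, 0, 0, 0, 5], [0, 0, 0, 0, 0, 0, 5], [0, 0, 0, 0, 0, 0, 5], [0, 0, 0, 0, 0, 0, 5]]], "squeeze": 100}}

```text
t: 35.4
ee_pos: [561.3, -363.6, 52.3]
tcp_rot: [2.851, 1.569, -0.588]
wrist_force: [0.1, 0.5, 6.1]
finger_gap: 0.068
```

```bash
python3 -c "
from h import *
wpic('w18');plan([560.7,-363.1,52],162.74)"
```

```text
t 35.45 at [ 561.4 -363.7   52.3] phi 163.0 tilt [ 0.001 -0.001 -1.   ] j [-0.69  0.69 -0.07  0.81  0.   -1.96] gap 5.966 F [ 0.1 -0.5  5.3]
 shift NOW-axes (25mm units) x 0.01 y -0.01 z 0.03
 turn 0.03 (8deg units); shift AFTER-turn axes x 0.01 y -0.01 z 0.03
```

View pics/w18.png

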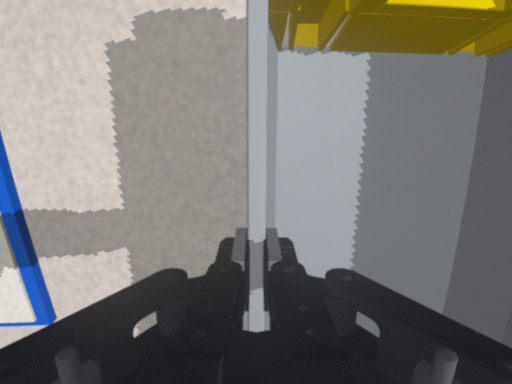

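Request:
{"op": "carry_out", "data": {"steps": [[[0, 0, 0, -0.2, 0, 0, 5], [0, 0, 0, -0.3, 0, 0, 5], [0, 0, 0, -0.5, 0, 0, 5], [0, 0, 0, -0.5, 0, 0, 5], [0, 0, 0, -0.5, 0, 0, 5], [0, 0, 0, 0, 0, 0, 5], [0, 0, 0, 0, 0, 0, 5]]]}}

```text
t: 36.15
ee_pos: [561.0, -363.5, 101.9]
tcp_rot: [2.789, 1.57, -0.65]
wrist_force: [-0.9, 0.8, -3.8]
finger_gap: 0.07
```

```bash
python3 -c "
from h import *
wpic('w19');plan([560.7,-363.1,52],162.74);d=snapshot('side');np.save('s19.npy',d,allow_pickle=True);save('s19',cv2.resize(d['image'][180:380,130:400],(800,592)))"
```

```text
t 36.20 at [ 560.6 -363.2  101.3] phi 163.0 tilt [-0.  0. -1.] j [-0.69  0.64 -0.02  0.9   0.   -1.96] gap 5.674 F [-0.3 -0.5 -2.8]
 shift NOW-axes (25mm units) x 1.97 y -0.00 z -0.00
 turn 0.03 (8deg units); shift AFTER-turn axes x 1.97 y -0.00 z -0.00
```

View pics/w19.png

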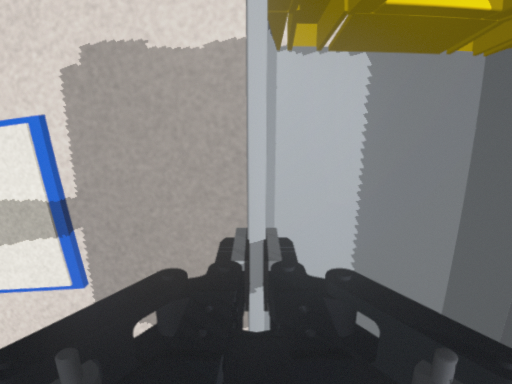

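View pics/s19.png

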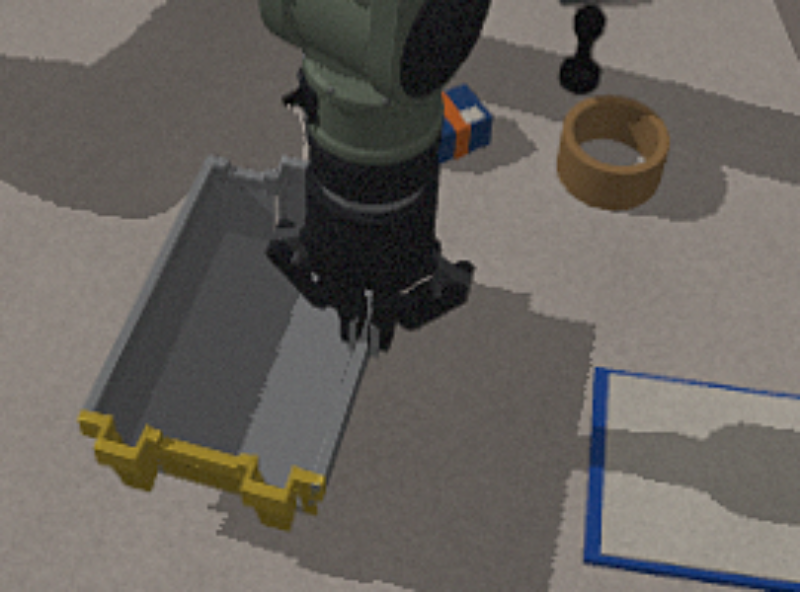

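Request:
{"op": "carry_out", "data": {"steps": [[[0, 0, 0, -0.4, 0, 0, 5], [0.3, 0, 0, -0.5, 0, 0, 5], [0.6, 0, 0, -0.5, 0, 0, 5], [0.75, 0, 0, -0.5, 0, 0, 5], [0.75, 0, 0, -0.5, 0, 0, 5], [0.75, 0, 0, -0.5, 0, 0, 5], [0.75, 0, 0, -0.5, 0, 0, 5], [0.75, 0, 0, -0.4, 0, 0, 5], [0.75, 0, 0, -0.2, 0, 0, 5], [0.75, 0, 0, 0, 0, 0, 5]]]}}

```text
t: 37.25
ee_pos: [561.0, -363.6, 202.7]
tcp_rot: [-2.906, 1.569, -0.924]
wrist_force: [-0.0, -0.7, -2.0]
finger_gap: 0.072
```

Request:
{"op": "carry_out", "data": {"steps": [[[0.75, 0, 0, 0, 0, 0, 5], [0.75, 0, 0, 0, 0, 0, 5], [0.75, 0, 0, 0, 0, 0, 5], [0.75, 0, 0, 0, 0, 0, 5], [0.75, 0, 0, 0, 0, 0, 5], [0.6, 0, 0, 0, 0, 0, 5], [0.5, 0, 0, 0, 0, 0, 5], [0.24, 0, 0, 0, 0, 0, 5], [0, 0, 0, 0, 0, 0, 5], [0, 0, 0, 0, 0, 0, 5]]]}}

```text
t: 38.25
ee_pos: [560.5, -363.2, 201.3]
tcp_rot: [1.877, 1.57, -3.131]
wrist_force: [-1.1, -0.6, -2.6]
finger_gap: 0.068
```

```bash
python3 -c "
from h import *
wpic('w20');plan([458.5,274.8,200],75.1);d=snapshot('side');np.save('s20.npy',d,allow_pickle=True);save('s20',cv2.resize(d['image'],(800,600)))"
```

```text
t 38.30 at [ 560.6 -363.2  201.3] phi 73.1 tilt [-0. -0. -1.] j [-0.69  0.57  0.11  1.11 -0.   -0.39] gap 6.161 F [ 0.4 -0.2 -2.3]
 shift NOW-axes (25mm units) x 0.05 y 11.33 z 23.23
 turn -0.25 (8deg units); shift AFTER-turn axes x 0.05 y 10.51 z 23.61
```

View pics/s20.png

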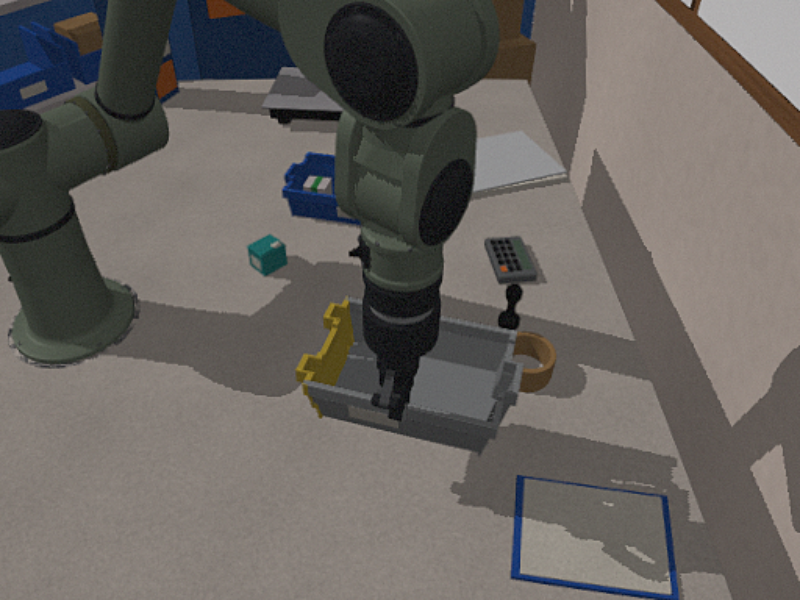

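View pics/w20.png

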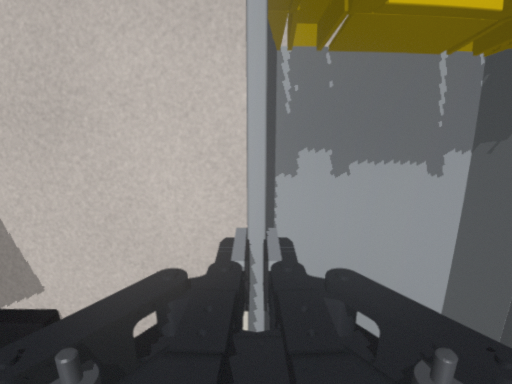

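Request:
{"op": "carry_out", "data": {"steps": [[[-0.25, 0, 0, 0, 0.2, 0.45, 5], [0, 0, 0, 0, 0.4, 0.9, 5], [0, 0, 0, 0, 0.4, 0.9, 5], [0, 0, 0, 0, 0.4, 0.9, 5], [0, 0, 0, 0, 0.4, 0.9, 5], [0, 0, 0, 0, 0.4, 0.9, 5], [0, 0, 0, 0, 0.4, 0.9, 5], [0, 0, 0, 0, 0.4, 0.9, 5], [0, 0, 0, 0, 0.4, 0.9, 5], [0, 0, 0, 0, 0.4, 0.9, 5], [0, 0, 0, 0, 0.4, 0.9, 5], [0, 0, 0, 0, 0.4, 0.9, 5]]]}}

```text
t: 39.55
ee_pos: [516.0, -81.8, 201.5]
tcp_rot: [0.195, 1.571, 1.506]
wrist_force: [-0.0, -0.2, -2.9]
finger_gap: 0.067
```

Request:
{"op": "carry_out", "data": {"steps": [[[0, 0, 0, 0, 0.4, 0.9, 5], [0, 0, 0, 0, 0.4, 0.9, 5], [0, 0, 0, 0, 0.4, 0.9, 5], [0, 0, 0, 0, 0.4, 0.9, 5], [0, 0, 0, 0, 0.4, 0.9, 5], [0, 0, 0, 0, 0.4, 0.9, 5], [0, 0, 0, 0, 0.4, 0.9, 5], [0, 0, 0, 0, 0.4, 0.9, 5], [0, 0, 0, 0, 0.4, 0.9, 5], [0, 0, 0, 0, 0.4, 0.9, 5], [0, 0, 0, 0, 0.4, 0.9, 5], [0, 0, 0, 0, 0.4, 0.9, 5]]]}}

```text
t: 40.75
ee_pos: [469.3, 209.6, 201.4]
tcp_rot: [1.268, 1.57, 2.58]
wrist_force: [0.4, 0.2, -2.6]
finger_gap: 0.074
```

Request:
{"op": "carry_out", "data": {"steps": [[[0, 0, 0, 0, 0.4, 0.9, 5], [0, 0, 0, 0, 0.3, 0.5, 5], [0, 0, 0, 0, 0, 0, 5], [0, 0, 0, 0, 0, 0, 5]]]}}

```text
t: 41.15
ee_pos: [462.2, 246.4, 201.2]
tcp_rot: [3.117, 1.57, -1.855]
wrist_force: [0.6, 0.4, -2.5]
finger_gap: 0.073
```

```bash
python3 -c "
from h import *
wpic('w21');plan([458.5,274.8,200],75.1)
for n in ('side','scene'):
    d=snapshot(n);np.save(n+'21.npy',d,allow_pickle=True);save(n+'21',cv2.resize(d['image'],(800,600),interpolation=cv2.INTER_CUBIC))"
```

```text
t 41.20 at [462.5 246.  201.3] phi 75.0 tilt [-0.    -0.001 -1.   ] j [ 0.35  0.3  -0.31  0.96 -0.    0.61] gap 5.922 F [-0.3  0.1 -3. ]
 shift NOW-axes (25mm units) x 0.05 y 0.45 z 1.07
 turn -0.01 (8deg units); shift AFTER-turn axes x 0.05 y 0.45 z 1.07
```

View pics/side21.png

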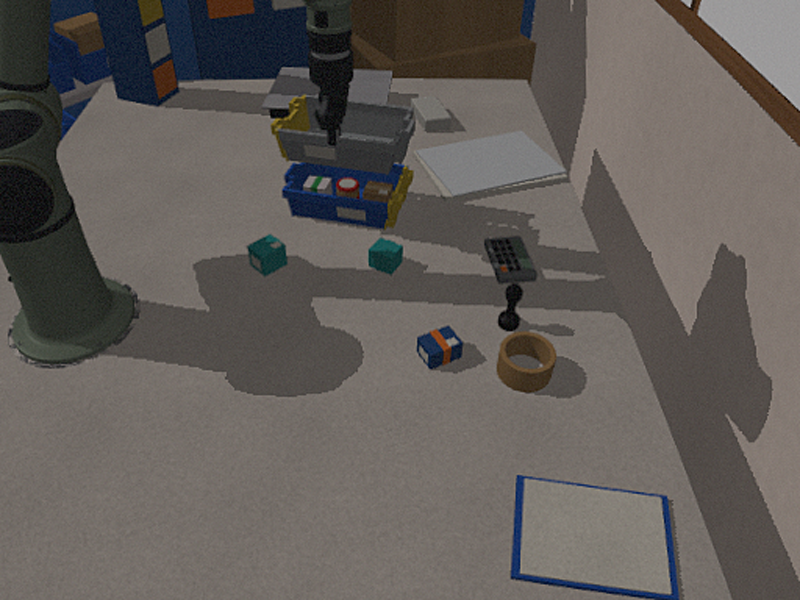

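View pics/scene21.png

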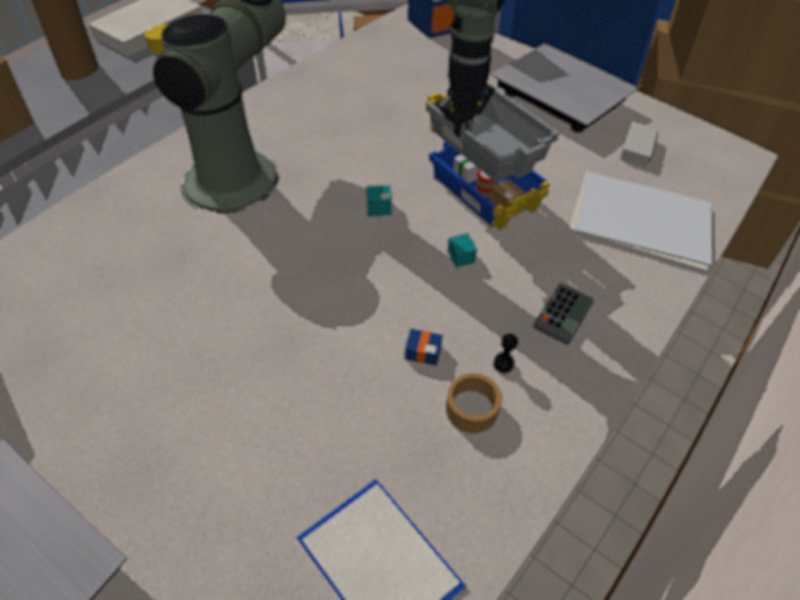

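View pics/w21.png

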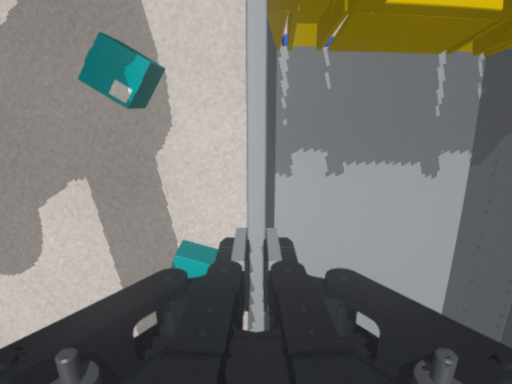

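Request:
{"op": "carry_out", "data": {"steps": [[[0, 0, 0, 0, 0.25, 0.5, 5], [0, 0, 0, 0, 0.2, 0.57, 5], [0, 0, 0, 0.5, 0, 0, 5], [0, 0, 0, 0.8, 0, 0, 5], [0, 0, 0, 0.7, 0, 0, 5], [0, 0, 0, 0.5, 0, 0, 5], [0, 0, 0, 0.2, 0, 0, 5], [0, 0, 0, 0, 0, 0, 5], [0, 0, 0, 0, 0, 0, 5]]]}}

```text
t: 42.2
ee_pos: [459.2, 275.6, 134.2]
tcp_rot: [-0.916, 1.57, 0.393]
wrist_force: [-0.7, 0.1, -2.1]
finger_gap: 0.071
```

```bash
python3 -c "
from h import *
plan([458.5,274.8,116.3],75.1)
for n in ('side','scene'):
    d=snapshot(n);np.save(n+'22.npy',d,allow_pickle=True)
a=load('side22')['image'][55:165,160:290];b=load('scene22')['image'][50:160,250:380]
save('z22',np.hstack([cv2.resize(a,(400,340),interpolation=cv2.INTER_CUBIC),cv2.resize(b,(400,340),interpolation=cv2.INTER_CUBIC)]))"
```

```text
t 42.20 at [459.2 275.6 134.2] phi 75.0 tilt [ 0.001  0.    -1.   ] j [ 0.4   0.39 -0.37  0.81 -0.    0.66] gap 6.054 F [-0.7  0.1 -2.1]
 shift NOW-axes (25mm units) x 0.72 y 0.02 z -0.04
 turn -0.01 (8deg units); shift AFTER-turn axes x 0.72 y 0.02 z -0.04
```

View pics/z22.png

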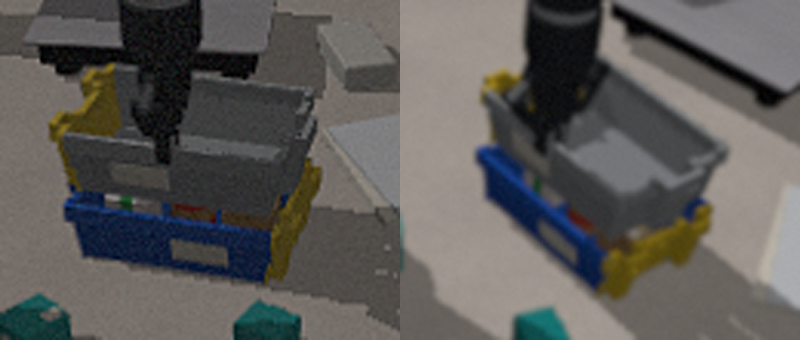

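```bash
python3 - <<'E'
from h import *
a=load('side22')['image'];b=load('scene22')['image']
save('z22a',cv2.resize(a[65:155,170:275],(700,600),interpolation=cv2.INTER_CUBIC))
save('z22b',cv2.resize(b[60:155,268:368],(632,600),interpolation=cv2.INTER_CUBIC))
E
```

```text
(no output)
```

View pics/z22a.png

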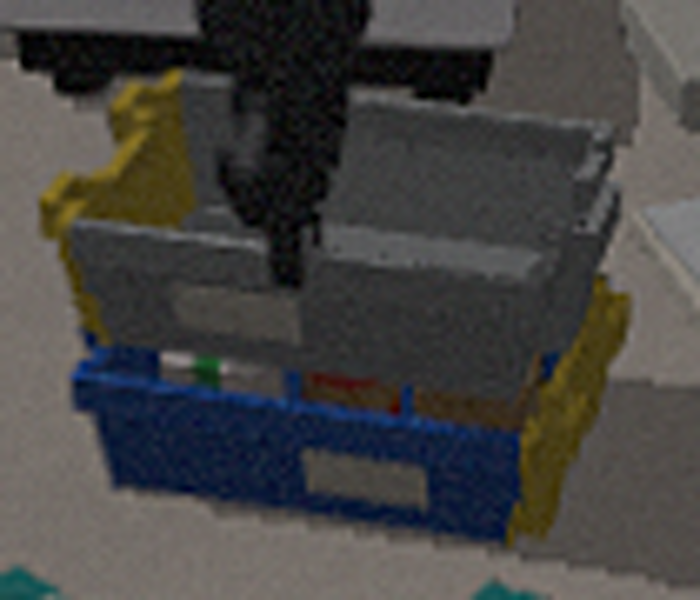

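View pics/z22b.png

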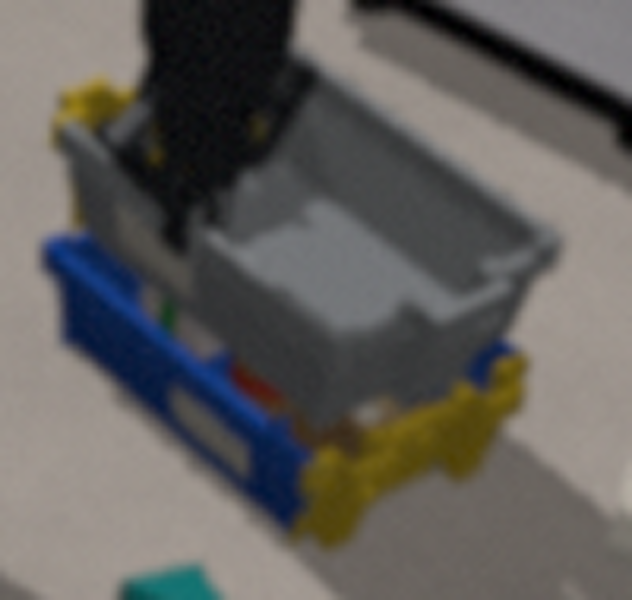

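```bash
python3 - <<'E'
from h import *
S=load('side22');C=load('scene22'); a=np.radians(-14.9); v=np.array([np.cos(a),np.sin(a)]);n=np.array([-v[1],v[0]])
def r(nm,d,uv,z,sc,o):
    q=onz(d,np.array(uv)/sc+o,z)[0][:2]; print(nm,q.round(1),'along %.1f lat %.1f'%(q@v-373,q@n-458))
r('s blue nL',S,(75,370),70,6.667,(170,65)); r('s blue nR',S,(520,432),70,6.667,(170,65))
r('s grey nL',S,(70,222),152,6.667,(170,65)); r('s grey nR',S,(548,265),152,6.667,(170,65)); r('s grey fR',S,(612,128),152,6.667,(170,65));
r('c blue nL',C,(45,245),70,6.32,(268,60)); r('c blue nR',C,(308,455),70,6.32,(268,60)); r('c blue fR',C,(520,352),70,6.32,(268,60))
r('c grey nL',C,(58,128),152,6.32,(268,60)); r('c grey nR',C,(335,328),152,6.32,(268,60)); r('c grey fR',C,(558,238),152,6.32,(268,60))
E
```

```text
s blue nL [352.2 300.1] along -109.8 lat -77.5
s blue nR [561.7 246.7] along 106.4 lat -75.1
s grey nL [357.9 296.1] along -103.3 lat -79.8
s grey nR [573.5 257.1] along 115.1 lat -62.1
s grey fR [607.3 383.4] along 115.3 lat 68.7
c blue nL [353.1 297.5] along -108.3 lat -79.8
c blue nR [558.9 249.5] along 102.9 lat -73.1
c blue fR [600.4 392.8] along 106.2 lat 76.0
c grey nL [359.  294.2] along -101.7 lat -81.4
c grey nR [559.9 252.2] along 103.3 lat -70.3
c grey fR [607.1 388.5] along 113.8 lat 73.5
```

```bash
python3 - <<'E'
from h import *
for nm in ('w19','w20','w21'):
    d=load(nm); H=np.array(d['hand_eye'])
    for uv in [(300,54),(350,53),(400,52),(470,51)]:
        n=cv2.undistortPoints(np.array([[uv]],float),d['intrinsics'],d['distortion']).ravel(); r=H[:3,:3]@np.r_[n,1]; o=H[:3,3]
        for X in (48,): p=o+r*((X-o[0])/r[0]); print(nm,uv,p.round(1),end=' ')
    print()
save('w21z',cv2.resize(load('w21')['image'][0:80,240:512],(800,235),interpolation=cv2.INTER_CUBIC))
E
```

```text
w19 (300, 54) [48.  96.1 24.8] w19 (350, 53) [48.  97.  53.8] w19 (400, 52) [48.  98.3 83.2] w19 (470, 51) [ 48.  100.4 126.2] 
w20 (300, 54) [48.  95.7 25.3] w20 (350, 53) [48.  96.6 54.2] w20 (400, 52) [48.  97.9 83.7] w20 (470, 51) [ 48.  100.  126.8] 
w21 (300, 54) [48.  95.7 25.3] w21 (350, 53) [48.  96.6 54.2] w21 (400, 52) [48.  97.9 83.7] w21 (470, 51) [ 48.  100.  126.7]
```

View pics/w21z.png

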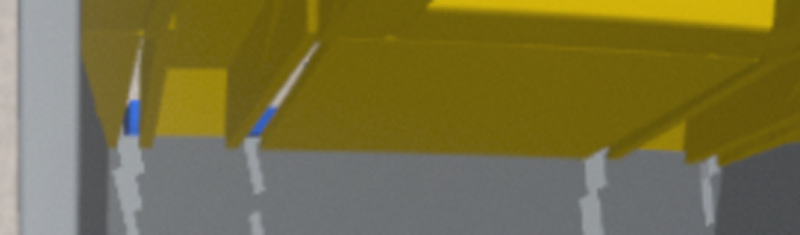

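```bash
python3 - <<'E'
from h import *
d=load('w21'); H=np.array(d['hand_eye'])
def T(uv,X):
    n=cv2.undistortPoints(np.array([[uv]],float),d['intrinsics'],d['distortion']).ravel(); r=H[:3,:3]@np.r_[n,1]; o=H[:3,3]
    return (o+r*((X-o[0])/r[0])).round(1)
print(T((277,47.7),48),T((350,50),48),T((410,52.3),48),T((474,54.4),48))
# rim band edges at rim height X=-18, outer u~247 inner u~266
for v in (10,60,120,180): print(T((247,v),-18),T((266.5,v),-18))
E
```

```text
[48. 99. 12.] [48.  98.3 54.1] [48.  97.9 89.7] [ 48.   98.2 129.5]
[-18.  100.8  -3.3] [-18.  100.8   3.8]
[-18.   83.2  -3.4] [-18.   83.2   3.9]
[-18.   60.9  -3.6] [-18.   60.9   4.1]
[-18.   36.7  -3.7] [-18.   36.7   4.3]
```

Request:
{"op": "carry_out", "data": {"steps": [[[0, 0, 0, 0.2, 0, -0.03, 5], [0, 0, 0, 0.15, 0, 0, 5], [0, 0, 0, 0.1, 0, 0, 5], [0, 0, 0, 0.08, 0, 0, 5], [0, 0, 0, 0, 0, 0, 5], [0, 0, 0, 0, 0, 0, 5]]]}}

```text
t: 42.9
ee_pos: [458.6, 274.6, 120.5]
tcp_rot: [2.47, 1.571, -2.504]
wrist_force: [-0.5, -0.7, -2.4]
finger_gap: 0.072
```

Request:
{"op": "carry_out", "data": {"steps": [[[0, 0, 0, 0.06, 0, 0, 5], [0, 0, 0, 0.06, 0, 0, 5], [0, 0, 0, 0, 0, 0, 5]]]}}

```text
t: 43.2
ee_pos: [458.4, 274.6, 117.3]
tcp_rot: [2.262, 1.57, -2.712]
wrist_force: [1.2, 1.0, -1.9]
finger_gap: 0.07
```

Request:
{"op": "carry_out", "data": {"steps": [[[0, 0, 0, 0.05, 0, 0, 5], [0, 0, 0, 0, 0, 0, 5]]]}}

```text
t: 43.4
ee_pos: [458.7, 274.7, 116.4]
tcp_rot: [-0.846, 1.571, 0.464]
wrist_force: [-0.0, -0.7, -0.7]
finger_gap: 0.07
```

Request:
{"op": "carry_out", "data": {"steps": [[[0, 0, 0, 0.04, 0, 0, 5], [0, 0, 0, 0, 0, 0, 5]]]}}

```text
t: 43.6
ee_pos: [458.7, 274.5, 116.1]
tcp_rot: [-1.375, 1.57, -0.065]
wrist_force: [-1.8, -2.6, 5.7]
finger_gap: 0.067
```

Request:
{"op": "carry_out", "data": {"steps": [[[0, 0, 0, 0, 0, 0, 30], [0, 0, 0, 0, 0, 0, 40], [0, 0, 0, 0, 0, 0, 40], [0, 0, 0, 0, 0, 0, 40], [0, 0, 0, -0.3, 0, 0, 40], [0, 0, 0, -0.7, 0, 0, 40], [0, 0, 0, -1, 0, 0, 40], [0, 0, 0, -1, 0, 0, 40], [0, 0, 0, -1, 0, 0, 40], [0, 0, 0, -1, 0, 0, 40], [0, 0, 0, -1, 0, 0, 40], [0, 0, 0, -1, 0, 0, 40]]]}}

```text
t: 44.8
ee_pos: [458.4, 274.6, 292.0]
tcp_rot: [-0.809, 1.57, 0.501]
wrist_force: [-0.0, 0.7, -0.2]
finger_gap: 0.399
```

```bash
python3 -c "
from h import *
plan([458.5,400,330],75.1)
d=snapshot('side');np.save('side23.npy',d,allow_pickle=True);save('z23a',cv2.resize(d['image'][65:155,170:275],(700,600),interpolation=cv2.INTER_CUBIC))"
```

```text
t 44.80 at [458.4 274.6 292. ] phi 75.0 tilt [ 0.001  0.    -1.   ] j [ 0.4   0.26 -0.12  1.18  0.    0.66] gap 33.924 F [-0.   0.7 -0.2]
 shift NOW-axes (25mm units) x -1.52 y 1.29 z 4.85
 turn -0.01 (8deg units); shift AFTER-turn axes x -1.52 y 1.29 z 4.85
```

View pics/z23a.png

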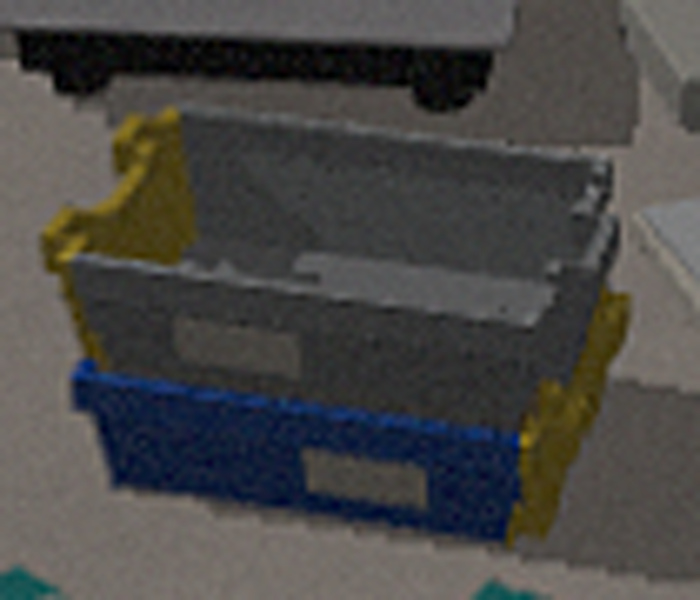

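Request:
{"op": "carry_out", "data": {"steps": [[[0, 0, 0, -0.8, -0.9, 1, 40], [0, 0, 0, -0.8, -0.9, 1, 40], [0, 0, 0, -0.8, -0.9, 1, 40], [0, 0, 0, 0, 0, 0, 40], [0, 0, 0, 0, 0, 0, 40]]]}}

```text
t: 45.35
ee_pos: [543.2, 329.8, 349.8]
tcp_rot: [2.33, 1.57, -2.643]
wrist_force: [-0.2, -0.5, -0.2]
finger_gap: 0.399
```

```bash
python3 -c "
from h import *
d=wpic('w24');plan([641,-88,200],115)
save('w24z',cv2.resize(d['image'][0:240,150:370],(550,600),interpolation=cv2.INTER_CUBIC))"
```

```text
t 45.40 at [542.3 329.3 349.4] phi 75.0 tilt [-0.002 -0.001 -1.   ] j [ 0.43  0.46  0.3   1.42 -0.    0.69] gap 33.580 F [-0.5 -0.6  0.1]
 shift NOW-axes (25mm units) x 5.98 y -8.13 z -15.10
 turn -4.99 (8deg units); shift AFTER-turn axes x 5.98 y 3.46 z -16.80
```

View pics/w24z.png

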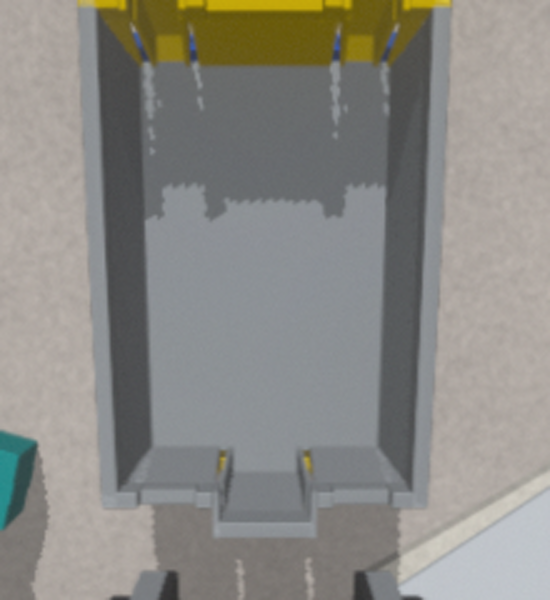

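```bash
python3 - <<'E'
from h import *
d=load('w24'); a=np.radians(-14.9); v=np.array([np.cos(a),np.sin(a)]);n=np.array([-v[1],v[0]])
def m(nm,pts,z):
    q=onz(d,np.array(pts)/2.5+[150,0],z,d['pose'])[:,:2]; al=q@v-373;la=q@n-458; print(nm,'along',al.round(1),'lat',la.round(1),'c',al.mean().round(1),la.mean().round(1))
    e=(q[2]+q[3]-q[0]-q[1]); print('  yaw',np.degrees(np.arctan2(e[1],e[0])))
m('rim',[(103,503),(427,503),(78,4),(450,4)],134)
m('floor',[(150,445),(380,445),(140,62),(387,66)],68)
E
```

```text
rim along [ 110.9  111.1 -107.8 -107.6] lat [-77.8  78.3 -78.   78.2] c 1.6 0.2
  yaw 165.1455293675731
floor along [  97.2   97.3 -100.1  -98. ] lat [-63.9  64.5 -62.3  61.8] c -0.9 0.0
  yaw 165.24725928833968
```

Request:
{"op": "carry_out", "data": {"steps": [[[-1, 0, 0, 0, 0, 0, 100], [-1, 0, 0, 0, 0, 0, 100], [-1, 0, 0, 0, 0, 0, 100], [-1, 0, 0, 0, 0, 0, 100], [-1, 0, 0, 0, 0, 0, 100], [0, 0, 0, 0.35, 0.2, -0.99, 100], [0, 0, 0, 0.35, 0.2, -0.99, 100], [0, 0, 0, 0.35, 0.2, -0.99, 100], [0, 0, 0, 0.35, 0.2, -0.99, 100], [0, 0, 0, 0.35, 0.2, -0.99, 100], [0, 0, 0, 0.35, 0.2, -0.99, 100], [0, 0, 0, 0.35, 0.2, -0.99, 100]]]}}

```text
t: 46.6
ee_pos: [582.7, 156.5, 288.3]
tcp_rot: [1.29, 1.569, -2.985]
wrist_force: [0.5, -0.6, -0.2]
finger_gap: 1.001
```

Request:
{"op": "carry_out", "data": {"steps": [[[0, 0, 0, 0.35, 0.2, -0.99, 100], [0, 0, 0, 0.35, 0.2, -0.99, 100], [0, 0, 0, 0.35, 0.2, -0.99, 100], [0, 0, 0, 0.35, 0.2, -0.99, 100], [0, 0, 0, 0.35, 0.2, -0.99, 100], [0, 0, 0, 0.35, 0.2, -0.99, 100], [0, 0, 0, 0.35, 0.2, -0.99, 100], [0, 0, 0, 0.35, 0.2, -0.99, 100], [0, 0, 0, 0.35, 0.2, -0.99, 100], [0, 0, 0, 0.35, 0.2, -0.99, 100], [0, 0, 0, 0, 0, 0, 100], [0, 0, 0, 0, 0, 0, 100]]]}}

```text
t: 47.8
ee_pos: [642.4, -87.5, 201.0]
tcp_rot: [0.685, 1.568, 2.692]
wrist_force: [-0.9, -0.4, 0.4]
finger_gap: 1.002
```

```bash
python3 -c "
from h import *
d=wpic('w25');plan([641,-88,10],115)
save('w25z',cv2.resize(d['image'][130:240,200:310],(600,600),interpolation=cv2.INTER_CUBIC))
c=blob(d,(190,120,130,120),lambda h,s,v:(((h>105)&(h<125)&(s>100)&(v>100))|((h<20)&(s>130)&(v>150)))); print('expr',rectz(d,c,36))"
```

```text
t 47.85 at [642.8 -86.9 201.6] phi 115.0 tilt [-0.001  0.001 -1.   ] j [-0.25  0.53  0.05  1.09  0.   -0.69] gap 84.664 F [0.4 0.1 0.6]
 shift NOW-axes (25mm units) x 7.66 y 0.08 z -0.02
 turn 0.00 (8deg units); shift AFTER-turn axes x 7.66 y 0.08 z -0.02
expr ((640.2, -89.5), (59.0, 46.2), 26.6)
```

View pics/w25.png

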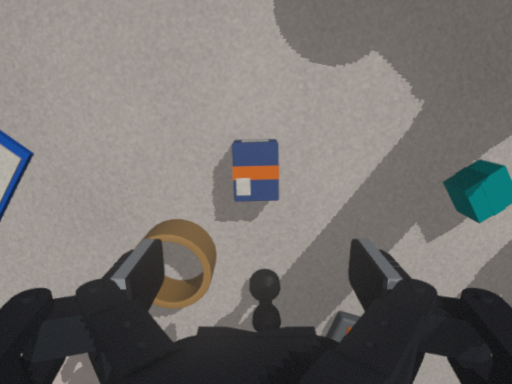

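Request:
{"op": "carry_out", "data": {"steps": [[[-0.2, 0, 0, 1, 0.14, -0.05, 100], [0, 0, 0, 1, 0, 0, 100], [0, 0, 0, 1, 0, 0, 100], [0, 0, 0, 1, 0, 0, 100], [0, 0, 0, 1, 0, 0, 100], [0, 0, 0, 1, 0, 0, 100], [0, 0, 0, 0.9, 0, 0, 100], [0, 0, 0, 0.5, 0, 0, 100], [0, 0, 0, 0.2, 0, 0, 100], [0, 0, 0, 0, 0, 0, 100]]]}}

```text
t: 48.85
ee_pos: [641.4, -89.5, 11.7]
tcp_rot: [0.591, 1.57, 2.628]
wrist_force: [0.1, 0.2, 0.8]
finger_gap: 1.001
```

Request:
{"op": "carry_out", "data": {"steps": [[[0, 0, 0, 0, 0, 0, 30], [0, 0, 0, 0, 0, 0, 30], [0, 0, 0, 0, 0, 0, 30], [0, 0, 0, 0, 0, 0, 30], [0, 0, 0, 0, 0, 0, 30]]], "squeeze": 40}}

```text
t: 49.35
ee_pos: [642.4, -90.3, 12.8]
tcp_rot: [-2.128, 1.569, -0.092]
wrist_force: [-0.7, 1.1, 6.3]
finger_gap: 0.529
```

```bash
python3 -c "
from h import *
plan([417.7,362.8,220],75.15)"
```

```text
t 49.35 at [642.4 -90.3  12.8] phi 116.6 tilt [ 0.002 -0.    -1.   ] j [-0.25  0.71 -0.16  0.7   0.   -0.72] gap 44.993 F [-0.7  1.1  6.3]
 shift NOW-axes (25mm units) x -8.31 y -0.10 z 20.22
 turn 5.19 (8deg units); shift AFTER-turn axes x -8.31 y 13.32 z 15.22
```

Request:
{"op": "carry_out", "data": {"steps": [[[0, 0, 0, -0.5, 0, 0, 30], [0, 0, 0, -1, 0, 0, 30], [0.75, 0, 0, -1, 0, 0, 30], [0.75, 0, 0, -1, 0, 0, 30], [0.75, 0, 0, -1, 0, 0, 30], [0.75, 0, 0, -1, 0, 0, 30], [0.75, 0, 0, -1, 0, 0, 30], [0.75, 0, 0, -1, 0, 0, 30], [0.69, 0, 0, -0.8, 0, 0, 30], [0, 0, 0, 0, 0.8, 0.92, 30], [0, 0, 0, 0, 0.8, 0.92, 30], [0, 0, 0, 0, 0.8, 0.92, 30]]]}}

```text
t: 50.55
ee_pos: [600.5, -7.5, 219.6]
tcp_rot: [-2.097, 1.571, -0.787]
wrist_force: [0.2, 0.3, -0.5]
finger_gap: 0.528
```

Request:
{"op": "carry_out", "data": {"steps": [[[0, 0, 0, 0, 0.8, 0.92, 30], [0, 0, 0, 0, 0.8, 0.92, 30], [0, 0, 0, 0, 0.8, 0.92, 30], [0, 0, 0, 0, 0.8, 0.92, 30], [0, 0, 0, 0, 0.8, 0.92, 30], [0, 0, 0, 0, 0.8, 0.92, 30], [0, 0, 0, 0, 0.8, 0.92, 30], [0, 0, 0, 0, 0.8, 0.92, 30], [0, 0, 0, 0, 0.8, 0.92, 30], [0, 0, 0, 0, 0.8, 0.92, 30], [0, 0, 0, 0, 0.8, 0.92, 30], [0, 0, 0, 0, 0.8, 0.92, 30]]]}}

```text
t: 51.75
ee_pos: [439.3, 321.2, 219.6]
tcp_rot: [-2.154, 1.571, -0.843]
wrist_force: [0.0, 0.5, -1.7]
finger_gap: 0.528
```

Request:
{"op": "carry_out", "data": {"steps": [[[0, 0, 0, 0, 0.8, 0.92, 30], [0, 0, 0, 0, 0, 0.5, 30], [0, 0, 0, 0, 0, 0, 30], [0, 0, 0, 0, 0, 0, 30]]]}}

```text
t: 52.15
ee_pos: [430.3, 359.2, 219.1]
tcp_rot: [-2.739, 1.57, -1.428]
wrist_force: [0.5, -0.3, -1.0]
finger_gap: 0.528
```

```bash
python3 -c "
from h import *
d=wpic('w26');plan([419.1,362.4,81],75.15)"
```

```text
t 52.20 at [430.4 358.8 219. ] phi 75.1 tilt [-0.    -0.001 -1.   ] j [ 0.56  0.35 -0.18  1.03 -0.    0.82] gap 44.802 F [ 0.7  0.2 -1.4]
 shift NOW-axes (25mm units) x 5.52 y 0.47 z 0.03
 turn -0.01 (8deg units); shift AFTER-turn axes x 5.52 y 0.47 z 0.03
```

View pics/w26.png

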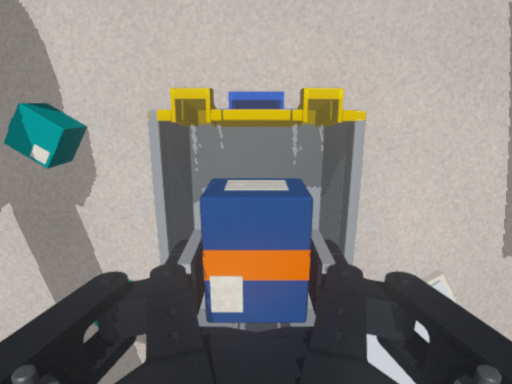

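Request:
{"op": "carry_out", "data": {"steps": [[[0, 0, 0, 0.5, 0.47, 0.03, 30], [0, 0, 0, 1, 0, 0, 30], [0, 0, 0, 1, 0, 0, 30], [0, 0, 0, 0.9, 0, 0, 30], [0, 0, 0, 0.7, 0, 0, 30], [0, 0, 0, 0.4, 0, 0, 30], [0, 0, 0, 0.3, 0, 0, 30], [0, 0, 0, 0.2, 0, 0, 30], [0, 0, 0, 0.15, 0, 0, 30], [0, 0, 0, 0, 0, 0, 30], [0, 0, 0, 0, 0, 0, 30]]]}}

```text
t: 53.3
ee_pos: [419.1, 363.8, 90.8]
tcp_rot: [-0.782, 1.57, 0.529]
wrist_force: [0.7, 0.2, -0.5]
finger_gap: 0.528
```

Request:
{"op": "carry_out", "data": {"steps": [[[0, 0, 0, 0.12, 0, 0, 30], [0, 0, 0, 0.1, 0, 0, 30], [0, 0, 0, 0.06, 0, 0, 30], [0, 0, 0, 0, 0, 0, 30]]]}}

```text
t: 53.7
ee_pos: [418.6, 363.4, 83.0]
tcp_rot: [2.466, 1.57, -2.506]
wrist_force: [0.0, -0.2, -1.8]
finger_gap: 0.53
```

Request:
{"op": "carry_out", "data": {"steps": [[[0, 0, 0, 0.06, 0, 0, 30], [0, 0, 0, 0, 0, 0, 30]]]}}

```text
t: 53.9
ee_pos: [418.8, 363.5, 81.6]
tcp_rot: [2.33, 1.571, -2.642]
wrist_force: [0.3, -0.1, -1.4]
finger_gap: 0.528
```

Request:
{"op": "carry_out", "data": {"steps": [[[0, 0, 0, 0.05, 0, 0, 30], [0, 0, 0, 0, 0, 0, 30]]]}}

```text
t: 54.1
ee_pos: [418.9, 363.6, 80.8]
tcp_rot: [-0.795, 1.571, 0.517]
wrist_force: [-0.2, -1.2, 0.4]
finger_gap: 0.528
```

Request:
{"op": "carry_out", "data": {"steps": [[[0, 0, 0, 0.03, 0, 0, 30], [0, 0, 0, 0, 0, 0, 30]]]}}

```text
t: 54.3
ee_pos: [418.9, 363.6, 80.8]
tcp_rot: [-0.93, 1.57, 0.381]
wrist_force: [-3.2, -1.9, 7.3]
finger_gap: 0.535
```

Contact at the expected height. Releasing and retracting.

Request:
{"op": "carry_out", "data": {"steps": [[[0, 0, 0, 0, 0, 0, 70], [0, 0, 0, 0, 0, 0, 70], [0, 0, 0, 0, 0, 0, 70], [0, 0, 0, 0, 0, 0, 70], [0, 0, 0, -0.4, 0, 0, 70], [0, 0, 0, -1, 0, 0, 70], [0, 0, 0, -1, 0, 0, 70], [0, 0, 0, -1, 0, 0, 70], [0, 0, 0, -1, 0, 0, 70], [0, 0, 0, -1, 0, 0, 70], [0, 0, 0, -1, 0, 0, 70], [0, 0, 0, -1, 0, 0, 70]]]}}

```text
t: 55.5
ee_pos: [418.7, 363.5, 266.7]
tcp_rot: [-0.714, 1.57, 0.598]
wrist_force: [0.3, 0.1, 0.4]
finger_gap: 0.699
```

Request:
{"op": "carry_out", "data": {"steps": [[[0, 0, 0, -1, -0.8, 0, 70], [0, 0, 0, -1, -0.8, 0, 70], [0, 0, 0, -1, -0.8, 0, 70], [0, 0, 0, 0, -0.8, 0, 70], [0, 0, 0, 0, 0, 0, 70], [0, 0, 0, 0, 0, 0, 70]]]}}

```text
t: 56.1
ee_pos: [495.7, 342.8, 339.6]
tcp_rot: [1.932, 1.57, -3.04]
wrist_force: [0.9, 0.3, 0.0]
finger_gap: 0.695
```

```bash
python3 -c "
from h import *
d=wpic('w27');plan([419.1,362.4,81],75.15)
save('w27z',cv2.resize(d['image'][0:260,140:380],(554,600),interpolation=cv2.INTER_CUBIC))
for n in ('side','scene'):
    d=snapshot(n);np.save(n+'27.npy',d,allow_pickle=True);save(n+'27',cv2.resize(d['image'],(800,600),interpolation=cv2.INTER_CUBIC))"
```

```text
t 56.15 at [495.2 342.9 339.5] phi 75.1 tilt [-0.001 -0.    -1.   ] j [0.48 0.39 0.17 1.36 0.   0.74] gap 59.183 F [-0.6 -0.  -0.5]
 shift NOW-axes (25mm units) x 10.34 y 3.13 z -0.02
 turn -0.00 (8deg units); shift AFTER-turn axes x 10.34 y 3.13 z -0.02
```

View pics/w27z.png

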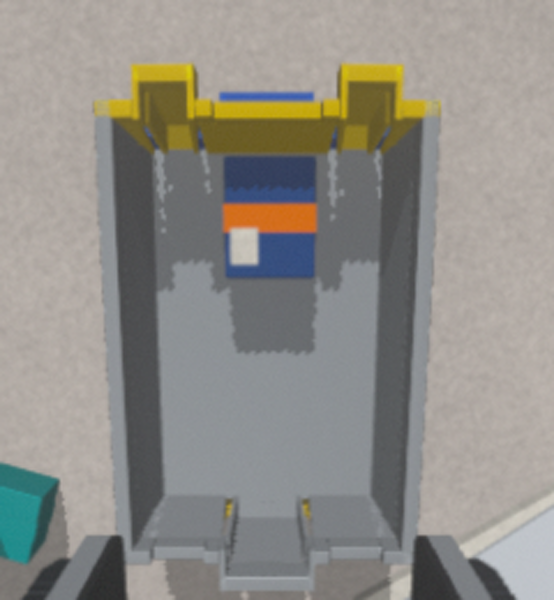

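View pics/side27.png

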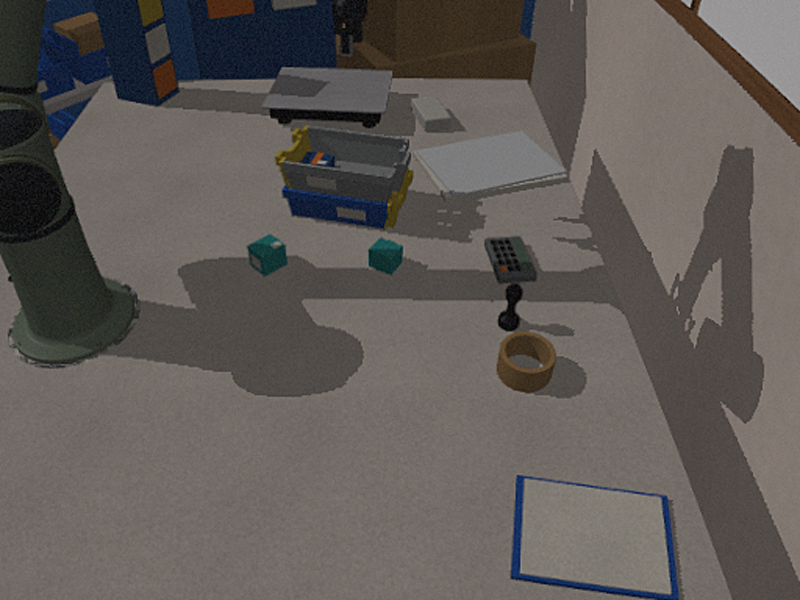

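```bash
python3 - <<'E'
from h import *
d=load('w27'); a=np.radians(-14.9); v=np.array([np.cos(a),np.sin(a)]);n=np.array([-v[1],v[0]])
def m(nm,pts,z):
    q=onz(d,np.array(pts)/2.308+[140,0],z,d['pose'])[:,:2]; al=q@v-373;la=q@n-458; print(nm,'along',al.round(1),'lat',la.round(1),'c',al.mean().round(1),la.mean().round(1))
    e=(q[2]+q[3]-q[0]-q[1]); print('  yaw',np.degrees(np.arctan2(e[1],e[0])))
m('rim',[(130,562),(412,562),(95,103),(440,103)],134)
m('floor',[(162,497),(375,497),(152,151),(383,151)],68)
m('expr top',[(226,277),(315,277),(223,157),(317,157)],104)
E
```

```text
rim along [ 112.3  112.4 -112.2 -112.1] lat [-72.   76.8 -77.4  78.7] c 0.1 1.5
  yaw 165.54289032047876
floor along [ 99.4  99.5 -99.3 -99.2] lat [-63.8  66.1 -62.2  63.4] c 0.1 0.9
  yaw 165.2455769817208
expr top along [-33.  -33.  -91.7 -91.7] lat [-20.7  25.  -21.5  25.2] c -62.4 2.0
  yaw 165.3639458620593
```

```bash
python3 -c "
from h import *
print(sign_off())"
```

```text
the job is handed in; nothing more can be done
None
```

The job is done and handed in at about 56 s of the 139 s allowed; `sign_off()` gives no verdict.

- **Blue tote:** The brown carton, canister and white carton stand in one row. The last wrist view before stacking put them at x = +65, 0 and −66 mm, all within about 3 mm of the centre line. The blue tote showed no noticeable shift.
- **Grey tote:** It sits turned end for end on the blue one. Contact came at the height expected for seated feet (64 mm). From above, its centre is within about 2 mm of the blue tote's and its yaw is 180° off, to within about half a degree.
- **Express box:** It stands at x ≈ +62 mm from the grey tote's middle towards its yellow end, about 1 mm off the centre line and square.
- **Bystanders:** The stamp, tape roll and calculator look unmoved in the final side view; I did not re-measure them.

**A check that disagreed:** while the grey tote hovered over the blue one, coarse corner readings from the scene and side cameras suggested it was about 4 mm off along the length. The finer wrist-camera measurement said under 2 mm. I went with that, and the views after seating confirmed it.

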